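# Load the specimen board, slide it out over the reader and hold it

### The arm

A 6-joint arm with a two-finger parallel gripper is mounted at the origin on the work surface. World frame = base frame: x ahead of the robot, y to its left, z up, the work surface at z = 0. Lengths are in m, angles in rad, forces in N, time in s.
With the tool pointing down it reaches from about 0.25 to 0.725 m from the base axis. Payload 4 kg.
Tool frame: the origin (TCP) lies at the very end of the fingers, on their centre line; the grasp point (between the pads) lies 19 mm behind it (r.tcp_to_grasp is the distance from the TCP to the grasp point, in m); x points along the fingers, y is the direction in which the jaws open and shut, and the axes are right-handed (so a half turn about x gives the same grasp; the last joint's range is limited). The gripper opens to 85 mm and grips with 20 to 120 N. Pads are 22 mm wide; open, the fingers measure 114 mm over their backs; the gripper's body (76 mm by 85 mm) begins 54 mm behind the grasp point. The pads swing forward as they close: fully open they stand 13 mm farther back than shut.
Start: joints at [1.342, 0.241, 0.005, 1.335, 0, 1.571], TCP at [0.113, 0.487, 0.231] pointing down, gripper open.
Joint ranges: [-2.72, 2.72], [-1.05, 1.87], [-1.09, 1.28], [-1.99, 2.15], [-1.42, 1.44], [-3.14, 3.14]. Speed limits (rad/s): [2.79, 2.79, 3.14, 3.14, 3.14, 3.14].

### API

Orientations are given as a unit quaternion [x, y, z, w].
In Python, from station import r, viewer, workorder gives the robot as it stands.
- The arm moves only by the tool arm_command, never from a script. Its argument "series" is a list of rows, each an object with "slide": the shift along the world's x, y, z in mm, a list of three; "turn": the turn, a rotation vector about the world's x, y, z in degrees, a list of three; "hand": the opening, from 0 (shut) to 1 (fully open). In form: [{"slide": [dx, dy, dz], "turn": [ax, ay, az], "hand": hand}, ...]. A call has exactly 5 rows; each row shifts and turns the commanded pose from where the row before left it; what a row does not reach is not made up. A row lasts 1/12 s, in which the tool goes at most 41.7 mm and 7.16 degrees, less where a joint would pass 70% of its speed; a pose out of reach is approached as far as the arm can. A call with a gripper value outside its range is refused whole. The fingers move at their own pace and stop on an object; "grip_force" is the grip in N (left out, the last holds). Time passes only in rows, so rows that do not move let the fingers close, or fill a call up. It gives the time, the measured TCP pose, the force and the opening at its end, in the units of the state.
- r.sense(): the state, without advancing time (a new reading comes with each control period).
- viewer.capture(name): name is "side" or "top" or "wrist"; returns the picture (420x560x3 uint8, blue, green, red); there is no depth.
- viewer.get_calibration(name): a dict with "camera_matrix" (3x3 intrinsics, pixels), "R" (3x3) and "t" (3): a world point X has camera coordinates R X + t; the wrist camera has in their place "mount" (4x4, takes a point from camera to tool coordinates, whose origin is the TCP and whose axes are the tool frame's). Camera axes: x right, y down, z forward; pixel columns grow to the right and rows downward; lengths in m; the calibration is good to about 2 mm. The wrist camera is an equidistant fisheye: a pixel r from the principal point sees the ray r / f radians off the axis. A picture is of the moment at which its call begins: read the wrist's pose just before it. get_calibration takes no time and is no camera call.
- workorder.job_done(): hands the job in, once; it reports no verdict.
Trained networks look in the newest picture that a camera, given by its name, has taken for a name from the list of things; names that differ only in an ending like _2 or _b are one class to them, and where a whole thing is asked for, a point or a joint stands for the part that bears it (a point fixed in the world has none). Each returns a list of dicts, best first, with "confidence" (0 to 1); they miss things now and then, are a little off and sometimes report something else, mostly with a low value. They report only what shows in the picture. A call takes as long as a camera call. They do not tell look-alikes from the thing itself.
- viewer.boxes_of(camera, query): "xyz" ([x, y, z] in m, in the coordinates of the camera as it stood for that picture, good to about 4 mm: the middle of the surface that is visible of it).
- viewer.outline_of(camera, query): "mask" (420x560 bool, what is visible of it).
- viewer.tip_of(camera, query): "xyz" ([x, y, z] in m, in the coordinates of the camera as it stood for that picture, good to about 4 mm: a listed point, or the origin of a listed thing).
The state is a dict: "clock": time; "joint_positions": joint angles; "joint_velocities": joint speeds; "joint_torque": joint torques, N m; "eef_pos": TCP position; "eef_rot": TCP orientation; "force": force on the tool from outside, world axes, zero at the start; "torque": the same for the moment, N m; "gripper_width": finger opening in m.
Only numpy, scipy, OpenCV 4.12 (cv2) and the standard library are available. Lean on these libraries where they do the work, as an engineer would, in place of code of your own. Each camera call takes 0.05 s, during which the arm holds its last target.

### The job

Complete the row of round specimen mounts at the front of the grey board on the cream stand: put the two loose round mounts into the two empty seats while the board is still back on the stand, and leave the oblong mounts and everything else on the bench alone. Then slide the board straight out over the reader until its front edge is in line with the two upright marker pins, never letting it tip. That far out the loaded board would tip off the stand by itself, so finish while still holding it there, level on the stand; do not let go.

Things in the scene. Friction and masses are not known exactly. Their poses are not given: they have to be found in the camera images.
- mount_a_mid (a point): One of the two loose round specimen mounts: upright black resin cylinder 40 mm in diameter, 25 mm high, 55 to 90 g, with a small steel specimen in its top face; it stands on the table among the oblong mounts. Either may go in either empty seat. Position: the mount's centre, half-way up.
- mount_b_mid (a point): One of the two loose round specimen mounts: upright black resin cylinder 40 mm in diameter, 25 mm high, 55 to 90 g, with a small steel specimen in its top face; it stands on the table among the oblong mounts. Either may go in either empty seat. Position: the mount's centre, half-way up.
- mount_c_mid (a point): A third round mount, the same, that already sits in the middle seat and stays there. Position: the mount's centre, half-way up.
- seat0 (a point): Left (board's +y, empty) of the three round seats in the board's front row: a flat-bottomed pocket 45 mm in diameter, 5 mm deep. The seats are 60 mm apart, across the board. This point is where the centre (half-way up) of a seated mount belongs: 12.5 mm above the pocket floor, 7.5 mm above the board's upper face. A seated mount stands 20 mm out of the board.
- seat1 (a point): Middle (taken) of the three round seats in the board's front row: a flat-bottomed pocket 45 mm in diameter, 5 mm deep. The seats are 60 mm apart, across the board. This point is where the centre (half-way up) of a seated mount belongs: 12.5 mm above the pocket floor, 7.5 mm above the board's upper face. A seated mount stands 20 mm out of the board.
- seat2 (a point): Right (board's -y, empty) of the three round seats in the board's front row: a flat-bottomed pocket 45 mm in diameter, 5 mm deep. The seats are 60 mm apart, across the board. This point is where the centre (half-way up) of a seated mount belongs: 12.5 mm above the pocket floor, 7.5 mm above the board's upper face. A seated mount stands 20 mm out of the board.
- board: Loose grey plastic board, 240 mm long (its x), 190 mm wide (its y), 10 mm thick, about 0.5 kg, lying flat on the stand, at first overhanging its front edge by 15 to 35 mm. Origin: centre of the underside. +x is the front (outward) end, with the row of seats 38 mm from the front edge; the handle is at the tail. Held only by ordinary friction.
- handle (a point): Centre of the board's handle: a grey upright rib across the board's tail, 16 mm thick (along the board's x), 60 mm long (along its y), standing 35 mm above the board's upper face. This point is half-way up, 17.5 mm above that face, on the centre line, 95 mm behind the board's middle; 17 mm of board lie behind the rib. Pinch it from above, fingers closing along the board's x.
- board_front (a point): Middle of the board's front edge, at the upper face.
- stand: Fixed cream block, 220 mm long (its x), 200 mm wide, 50 mm high, on which the board lies. Origin: centre of its underside on the table. Its +x points outward, the way the board slides (roughly to the robot's left, turned somewhat forward or back); its front edge is 110 mm from its origin.
- reader: Fixed flat black camera unit, 20 mm high, on the table in front of the stand, with three lenses and two upright steel marker pins (8 mm thick, 90 mm high with a dark ball top) on its y axis, 120 mm left and right of the middle of the board's path. Origin: at table level mid-way between the pins, 130 to 150 mm beyond the stand's front edge; x points outward, parallel to the stand's. The board's front edge belongs on the pins' line.
- oblong_a: Oblong black resin mount, 52 by 28 mm, 25 mm high, standing among the round ones; to be left alone. Origin: centre of its underside.
- oblong_b: Oblong black resin mount, 52 by 28 mm, 25 mm high, standing among the round ones; to be left alone. Origin: centre of its underside.
- dish: Shallow glass dish, 90 mm across, 15 mm high; to be left alone. Origin: centre of its underside.
- bottle: Small amber bottle, 36 mm across, 75 mm high; to be left alone. Origin: centre of its underside.
- mouse: Black computer mouse, 105 by 60 mm, 33 mm high; to be left alone. Origin: centre of its underside.
- tweezers: Steel tweezers lying flat, about 120 mm long, 6 mm high; to be left alone. Origin: at its underside, about the middle.
Not all that is in view belongs to the job. Leave any green or purple look-alike of the part that bears mount_b_mid alone.

How it is judged:
By the outcome, as a careful person would: the job done as asked, in the order asked, and still so for the second after the job is handed in, while the arm keeps its last pose, push and grip.
It also fails if it takes over 64 s, if anything falls off the work surface, if the arm or the gripper's body presses on something with over 40 N, if the wrist force passes 120 N, or if a joint passes its speed limit or range.

## Working session

There is one attempt and no reset: what is moved stays moved. The work goes in short steps, Python scripts to look and compute and a tool call to move; the robot and the scene stay as the last step left them, time stands still between calls to the robot, and variables do not carry over. Pictures are saved under pics/ and viewed, and the job is handed in when it is done.

Besides the shell and the picture viewer there is one more tool, called after "Emit:" in YAML: its name, and indented under it one key for each argument. arm_command: Moves the arm, as the interface text tells. Its arguments: {"type":"object","properties":{"series":{"type":"array"},"grip_force":{"type":"number"}},"required":["series"]}

```bash
mkdir -p pics; ls; cat > h.py <<'E'
import numpy as np,cv2
from scipy.spatial.transform import Rotation as R
from station import r,viewer,workorder
def cw(cam,p,s=None):
    c=viewer.get_calibration(cam)
    if cam=="wrist":
        s=s or r.sense(); m=np.array(c["mount"]); q=m[:3,:3]@np.array(p)+m[:3,3]
        return R.from_quat(s["eef_rot"]).apply(q)+np.array(s["eef_pos"])
    return np.array(c["R"]).T@(np.array(p)-np.array(c["t"]))
def show():
    s=r.sense(); print(round(s["clock"],2),np.round(s["eef_pos"],4),np.round(R.from_quat(s["eef_rot"]).as_matrix(),3).tolist(),np.round(s["force"],1),round(s["gripper_width"],4))
def pix(cam,X):
    c=viewer.get_calibration(cam); k=np.array(c["camera_matrix"]); q=k@(np.array(c["R"])@np.array(X)+np.array(c["t"])); return q[:2]/q[2]
def ray(cam,uv,z):
    c=viewer.get_calibration(cam);k=np.array(c["camera_matrix"]);Rm=np.array(c["R"]);t=np.array(c["t"])
    d=Rm.T@np.linalg.inv(k)@np.array([uv[0],uv[1],1.]);o=-Rm.T@t
    return o+d*(z-o[2])/d[2]
E
python3 - <<'E'
from h import *
show()
for c in ["top","side","wrist"]:
    cv2.imwrite(f"pics/{c}0.png",viewer.capture(c))
for c in ["top","side"]:
  for q in ["mount_a_mid","seat0","seat1","seat2","board","handle","board_front","stand","reader","oblong_a","dish","bottle","mouse","tweezers"]:
    for d in viewer.tip_of(c,q): print(c,q,round(d["confidence"],2),np.round(cw(c,d["xyz"]),4))
show()
E
```

```text
pics
0.0 [0.1133 0.4864 0.2304] [[-0.0, 0.227, 0.974], [-0.002, 0.974, -0.227], [-1.0, -0.002, -0.0]] [-0.6 -0.2  0.5] 0.0854
top mount_a_mid 0.81 [0.5562 0.3709 0.012 ]
top mount_a_mid 0.34 [ 0.5852 -0.4475  0.0009]
top seat0 0.84 [ 0.5379 -0.0431  0.0704]
top seat0 0.82 [ 0.5936 -0.0615  0.0678]
top seat0 0.75 [ 0.6506 -0.0759  0.07  ]
top seat1 0.84 [ 0.5379 -0.0431  0.0704]
top seat1 0.82 [ 0.5936 -0.0615  0.0678]
top seat1 0.75 [ 0.6506 -0.0759  0.07  ]
top seat2 0.84 [ 0.5379 -0.0431  0.0704]
top seat2 0.82 [ 0.5936 -0.0615  0.0678]
top seat2 0.75 [ 0.6506 -0.0759  0.07  ]
top board 0.92 [ 0.5704 -0.1409  0.0485]
top handle 0.77 [ 0.5438 -0.228   0.0801]
top handle 0.24 [ 0.406  -0.4515  0.0017]
top board_front 0.8 [ 0.6072 -0.0242  0.0659]
top reader 0.84 [0.6467 0.0836 0.0015]
top oblong_a 0.92 [ 0.4469  0.3648 -0.0012]
top oblong_a 0.81 [0.5308 0.2668 0.0029]
top dish 0.89 [ 0.6965  0.2506 -0.0013]
top bottle 0.82 [ 0.5843 -0.4509  0.004 ]
top bottle 0.26 [ 0.5479 -0.229   0.0801]
top mouse 0.74 [ 4.086e-01 -4.516e-01 -2.000e-04]
top tweezers 0.41 [ 0.3849  0.1314 -0.0012]
s
[... 567 characters left out ...]
.4059 -0.4548 -0.002 ]
side handle 0.34 [ 0.4462  0.3637 -0.0029]
side board_front 0.84 [ 0.6084 -0.0252  0.0625]
side stand 0.44 [ 0.5715 -0.1415  0.0508]
side stand 0.29 [ 0.6076 -0.0259  0.0629]
side reader 0.55 [ 6.46e-01  8.80e-02 -3.00e-04]
side oblong_a 0.61 [ 0.4447  0.3643 -0.0051]
side oblong_a 0.43 [0.5273 0.2681 0.0025]
side dish 0.78 [ 0.6913  0.2513 -0.0024]
side dish 0.19 [ 0.5838 -0.4452  0.0015]
side bottle 0.52 [ 0.5819 -0.4481  0.0013]
side mouse 0.79 [ 0.409  -0.4559 -0.0017]
side mouse 0.33 [ 0.5983 -0.0603  0.0666]
side tweezers 0.53 [0.3791 0.1293 0.0041]
1.55 [0.1134 0.487  0.2313] [[0.0, 0.227, 0.974], [-0.0, 0.974, -0.227], [-1.0, -0.0, 0.0]] [-0.5 -1.4  0.7] 0.0852
```

View pics/top0.png

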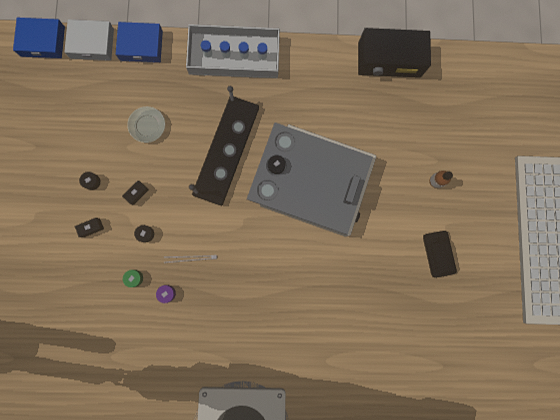

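View pics/side0.png

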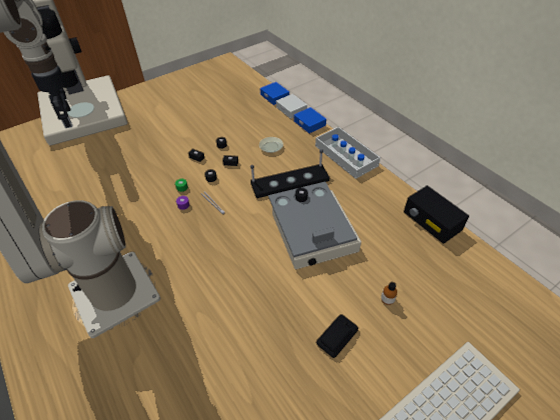

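View pics/wrist0.png

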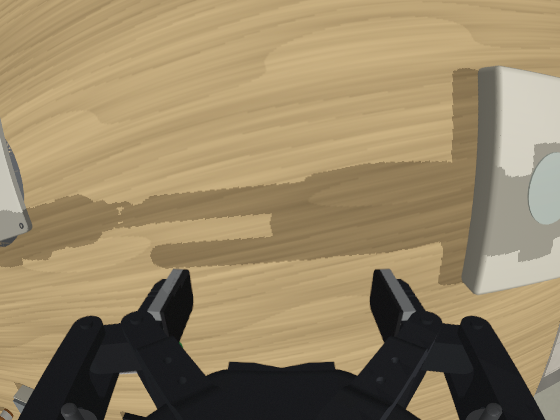

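```bash
python3 - <<'E'
import cv2,numpy as np
from h import *
im=cv2.imread("pics/top0.png")
cv2.imwrite("pics/z1.png",cv2.resize(im[155:310,70:225],None,fx=3.8,fy=3.8,interpolation=cv2.INTER_CUBIC))
cv2.imwrite("pics/z2.png",cv2.resize(im[80:240,180:390],None,fx=3.7,fy=3.7,interpolation=cv2.INTER_CUBIC))
for z in (0,.05,.06): print([ray("top",p,z).round(4).tolist() for p in [(90,180),(144,233),(358,217)]])
c=viewer.get_calibration("wrist"); print(c)
c=viewer.get_calibration("top"); print(-np.array(c["R"]).T@np.array(c["t"]))
for cc in ["top","side"]:
  for d in viewer.outline_of(cc,"mount_a_mid"):
    ys,xs=np.nonzero(d["mask"]); print(cc,d["confidence"],xs.mean(),ys.mean(),len(xs),xs.min(),xs.max(),ys.min(),ys.max(), ray(cc,(xs.mean(),ys.mean()),.02).round(4))
  for d in viewer.boxes_of(cc,"mount_a_mid"): print(cc,d["confidence"],cw(cc,d["xyz"]).round(4))
E
```

```text
[[0.5585, 0.3768, 0.0], [0.4368, 0.242, 0.0], [0.4898, -0.2618, 0.0]]
[[0.5491, 0.3563, 0.05], [0.4335, 0.2282, 0.05], [0.4838, -0.2507, 0.05]]
[[0.5472, 0.3522, 0.06], [0.4328, 0.2254, 0.06], [0.4826, -0.2485, 0.06]]
{'camera_matrix': array([[325.1922621 ,   0.        , 281.06561398],
       [  0.        , 325.1922621 , 210.60208595],
       [  0.        ,   0.        ,   1.        ]]), 'mount': array([[ 3.05568050e-04, -3.08303444e-01,  9.51288018e-01,
        -1.41979053e-01],
       [ 9.99999249e-01,  1.22362648e-03,  7.53509301e-05,
         2.38198430e-04],
       [-1.18725216e-03,  9.51287280e-01,  3.08303587e-01,
        -7.91909938e-02],
       [ 0.00000000e+00,  0.00000000e+00,  0.00000000e+00,
         1.00000000e+00]])}
[ 0.36920453 -0.03680579  1.01123624]
top 0.56 89.36477987421384 179.81446540880503 318 79 100 170 189 [0.5551 0.3701 0.02  ]
top 0.85 [0.5566 0.3653 0.0238]
side 0.51 [0.5515 0.3621 0.0238]
side 0.48 [ 0.5573 -0.1526  0.0564]
```

View pics/z1.png

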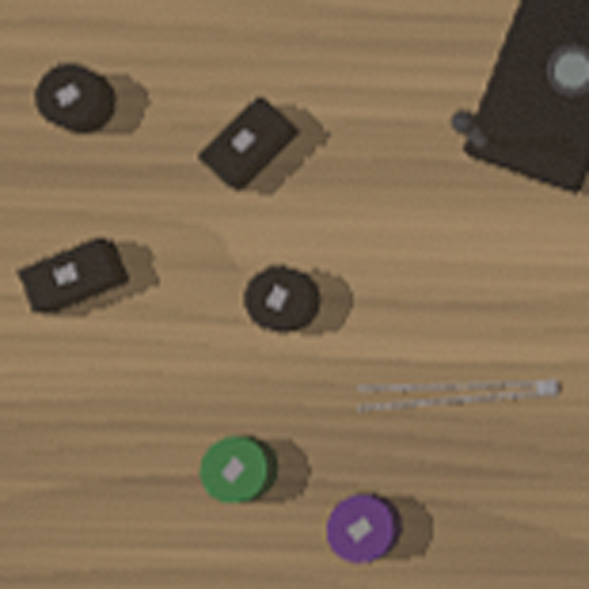

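View pics/z2.png

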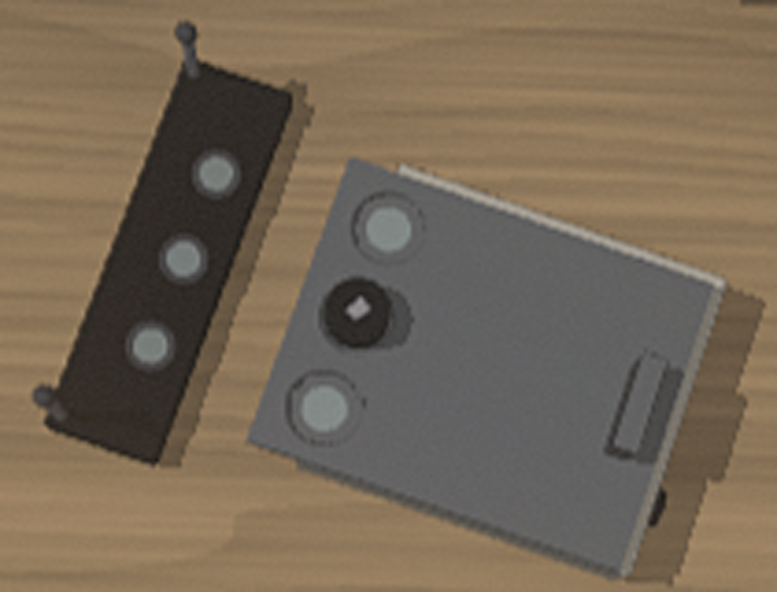

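```bash
python3 - <<'E'
from h import *
viewer.capture("top")
for d in viewer.outline_of("top","board")[:1]:
    m=d["mask"].astype(np.uint8); cs,_=cv2.findContours(m,0,1); c=max(cs,key=cv2.contourArea)[:,0,:]
    P=np.array([ray("top",p,.06)[:2] for p in c],np.float32)
    print(d["confidence"],cv2.minAreaRect(P*1000), cv2.boxPoints(cv2.minAreaRect(P*1000)))
for p in [(284.9,141.6),(267.3,190.5)]: print(ray("top",p,.06).round(4))
print(ray("top",(180+358/3.7,80+311/3.7),.08).round(4))
# pins bases at reader top z=.02, ball z .09
for p in [(180+185/3.7,80+33/3.7),(180+44/3.7,80+397/3.7)]: print("ball",ray("top",p,.09).round(4))
for p in [(87.9,180.5),(143.7,233.4)]: print("mount",ray("top",p,.025).round(4))
E
```

```text
0.71 ((571.2682495117188, -136.89205932617188), (244.34036254882812, 193.81060791015625), 72.2756118774414) [[ 441.76953  -223.76135 ]
 [ 626.3804   -282.76477 ]
 [ 700.76697   -50.022766]
 [ 516.1561      8.980652]]
[ 0.6514 -0.0795  0.06  ]
[ 0.5364 -0.0426  0.06  ]
[ 0.5933 -0.0617  0.08  ]
ball [0.7599 0.0482 0.09  ]
ball [0.5329 0.1212 0.09  ]
mount [0.5525 0.3712 0.025 ]
mount [0.4342 0.2357 0.025 ]
```

Emit:
arm_command:
  series:
    - {"slide":[40,-10,0],"turn":[0,0,-3],"hand":0.8}
    - {"slide":[40,-10,0],"turn":[0,0,0],"hand":0.8}
    - {"slide":[40,-10,0],"turn":[0,0,0],"hand":0.8}
    - {"slide":[40,-10,0],"turn":[0,0,0],"hand":0.8}
    - {"slide":[30,-10,0],"turn":[0,0,0],"hand":0.8}

```text
clock: 2.27
eef_pos: [0.3061, 0.4363, 0.2313]
eef_rot: [0.1, 0.7, -0.099, 0.7]
force: [0.2, 0.7, -0.2]
gripper_width: 0.0684
```

Emit:
arm_command:
  series:
    - {"slide":[22,-34,0],"turn":[0,0,-1.7],"hand":0.8}
    - {"slide":[22,-34,0],"turn":[0,0,0],"hand":0.8}
    - {"slide":[22,-34,-20],"turn":[0,0,0],"hand":0.8}
    - {"slide":[22,-34,-20],"turn":[0,0,0],"hand":0.8}
    - {"slide":[22,-34,-20],"turn":[0,0,0],"hand":0.8}

```text
clock: 2.68
eef_pos: [0.4094, 0.2734, 0.1758]
eef_rot: [0.11, 0.698, -0.109, 0.699]
force: [-0.0, 0.8, -0.4]
gripper_width: 0.0685
```

Emit:
arm_command:
  series:
    - {"slide":[18,-30,-20],"turn":[0,0,0],"hand":0.8}
    - {"slide":[0,0,-20],"turn":[0,0,0],"hand":0.8}
    - {"slide":[0,0,0],"turn":[0,0,0],"hand":0.8}
    - {"slide":[0,0,0],"turn":[0,0,0],"hand":0.8}
    - {"slide":[0,0,0],"turn":[0,0,0],"hand":0.8}

```text
clock: 3.1
eef_pos: [0.4265, 0.2458, 0.1369]
eef_rot: [0.109, 0.698, -0.109, 0.699]
force: [-0.1, 0.8, 0.3]
gripper_width: 0.069
```

```bash
cat >> h.py <<'E'
def wray(uv,z,s):
    c=viewer.get_calibration("wrist");k=np.array(c["camera_matrix"]);m=np.array(c["mount"])
    d=(np.array(uv)-k[:2,2])/k[0,0]; th=np.hypot(*d); v=np.array([*(d/th*np.sin(th)),np.cos(th)])
    Rt=R.from_quat(s["eef_rot"]); v=Rt.apply(m[:3,:3]@v); o=Rt.apply(m[:3,3])+np.array(s["eef_pos"])
    return o+v*(z-o[2])/v[2]
def wpix(X,s):
    c=viewer.get_calibration("wrist");k=np.array(c["camera_matrix"]);m=np.array(c["mount"])
    q=m[:3,:3].T@(R.from_quat(s["eef_rot"]).inv().apply(np.array(X)-np.array(s["eef_pos"]))-m[:3,3])
    th=np.arctan2(np.hypot(q[0],q[1]),q[2]); return k[:2,2]+k[0,0]*th*q[:2]/np.hypot(q[0],q[1])
def circ(c,z,rad,n=40):
    a=np.linspace(0,2*np.pi,n); return [np.array([c[0]+rad*np.cos(t),c[1]+rad*np.sin(t),z]) for t in a]
def rect(s,im,ctr,half,z,sc=4):
    # rectify plane z region around ctr: returns image, scale px/mm; x up? col = x world, row = -y world
    n=int(2*half*1000*sc); mp=np.zeros((n,n,2),np.float32)
    for i in range(0,n):
        for j in range(0,n):
            mp[i,j]=wpix((ctr[0]+(j/n-.5)*2*half,ctr[1]-(i/n-.5)*2*half,z),s)
    return cv2.remap(im,mp[...,0],mp[...,1],cv2.INTER_LINEAR)
E
python3 - <<'E'
from h import *
s=r.sense(); im=viewer.capture("wrist"); show()
cv2.imwrite("pics/w1.png",im)
for q in ["mount_b_mid"]:
  for d in viewer.tip_of("wrist",q): print(q,d["confidence"],cw("wrist",d["xyz"],s).round(4))
R_=rect(s,im,(.434,.237),.05,.025,5); cv2.imwrite("pics/r1.png",R_)
E
```

```text
3.15 [0.4268 0.2463 0.1374] [[0.002, 0.304, 0.953], [0.001, 0.953, -0.304], [-1.0, 0.002, 0.001]] [-0.2 -0.5  0.8] 0.0682
mount_b_mid 0.59 [0.2963 0.1804 0.0085]
mount_b_mid 0.58 [0.433  0.2364 0.0152]
mount_b_mid 0.58 [0.3325 0.2577 0.0083]Traceback (most recent call last):
  File "<stdin>", line 6, in <module>
  File "h.py", line 34, in rect
    mp[i,j]=wpix((ctr[0]+(j/n-.5)*2*half,ctr[1]-(i/n-.5)*2*half,z),s)
            ~~~~^^^^^^^^^^^^^^^^^^^^^^^^^^^^^^^^^^^^^^^^^^^^^^^^^^^^^
  File "h.py", line 24, in wpix
    c=viewer.get_calibration("wrist");k=np.array(c["camera_matrix"]);m=np.array(c["mount"])
ValueError: time passes only in moves, steps and waits
```

View pics/w1.png

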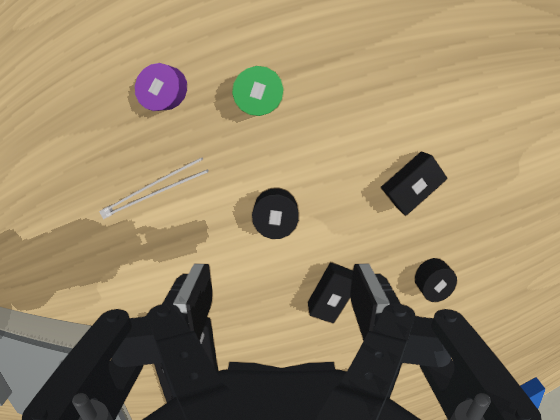

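```bash
python3 - <<'E'
import re
t=open("h.py").read()
t=t.replace("from station import r,viewer,workorder\n","from station import r,viewer,workorder\nCAL={n:viewer.get_calibration(n) for n in ('top','side','wrist')}\n",1)
t=t.replace('viewer.get_calibration("wrist")','CAL["wrist"]').replace('viewer.get_calibration(cam)','CAL[cam]')
open("h.py","w").write(t)
E
python3 - <<'E'
from h import *
s=r.sense(); im=cv2.imread("pics/w1.png")
R_=rect(s,im,(.434,.237),.05,.025,5); cv2.imwrite("pics/r1.png",R_)
g=cv2.cvtColor(R_,cv2.COLOR_BGR2GRAY)
# top-face fit
m=(g<70).astype(np.uint8); cs,_=cv2.findContours(m,0,1); c=max(cs,key=cv2.contourArea); print(cv2.contourArea(c),cv2.minEnclosingCircle(c),cv2.boundingRect(c))
E
```

```text
33210.0 ((236.10824584960938, 234.691162109375), 110.95304870605469) (128, 137, 219, 199)
```

View pics/r1.png

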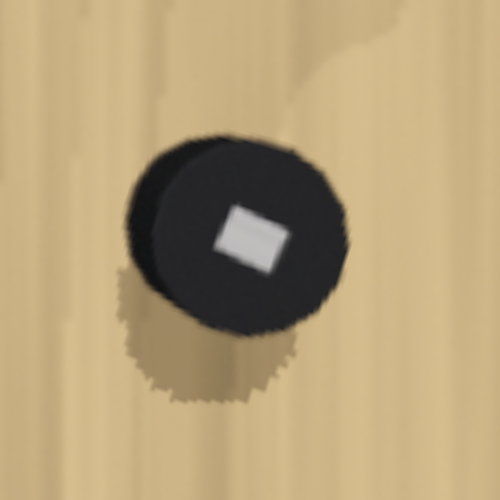

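Emit:
arm_command:
  series:
    - {"slide":[7,-7.5,-30],"turn":[0,0,0],"hand":0.8}
    - {"slide":[0,0,-35],"turn":[0,0,0],"hand":0.8}
    - {"slide":[0,0,-35],"turn":[0,0,0],"hand":0.8}
    - {"slide":[0,0,-22],"turn":[0,0,0],"hand":0.8}
    - {"slide":[0,0,-8],"turn":[0,0,0],"hand":0.8}

```text
clock: 3.62
eef_pos: [0.4312, 0.2374, 0.0036]
eef_rot: [0.108, 0.7, -0.11, 0.698]
force: [-0.9, 0.4, -0.2]
gripper_width: 0.0683
```

Emit:
arm_command:
  grip_force: 30
  series:
    - {"slide":[0,0,0],"turn":[0,0,0],"hand":0.3}
    - {"slide":[0,0,0],"turn":[0,0,0],"hand":0.3}
    - {"slide":[0,0,0],"turn":[0,0,0],"hand":0.3}
    - {"slide":[0,0,0],"turn":[0,0,0],"hand":0.3}
    - {"slide":[0,0,0],"turn":[0,0,0],"hand":0.3}

```text
clock: 4.03
eef_pos: [0.4348, 0.2384, 0.0078]
eef_rot: [0.11, 0.697, -0.108, 0.7]
force: [-0.3, 1.7, 3.4]
gripper_width: 0.0389
```

Emit:
arm_command:
  series:
    - {"slide":[0,0,15],"turn":[0,0,0],"hand":0.3}
    - {"slide":[0,0,35],"turn":[0,0,0],"hand":0.3}
    - {"slide":[0,0,40],"turn":[0,0,0],"hand":0.3}
    - {"slide":[0,0,40],"turn":[0,0,0],"hand":0.3}
    - {"slide":[5,-10,20],"turn":[0,0,0],"hand":0.3}

```text
clock: 4.45
eef_pos: [0.44, 0.2295, 0.1617]
eef_rot: [0.111, 0.697, -0.107, 0.701]
force: [1.7, -0.1, 0.0]
gripper_width: 0.0383
```

Emit:
arm_command:
  series:
    - {"slide":[10,-28,0],"turn":[0,0,0],"hand":0.3}
    - {"slide":[11,-32,0],"turn":[0,0,0],"hand":0.3}
    - {"slide":[11,-32,0],"turn":[0,0,0],"hand":0.3}
    - {"slide":[11,-32,0],"turn":[0,0,0],"hand":0.3}
    - {"slide":[11,-32,0],"turn":[0,0,0],"hand":0.3}

```text
clock: 4.87
eef_pos: [0.4927, 0.0699, 0.1569]
eef_rot: [0.109, 0.698, -0.109, 0.699]
force: [1.0, 0.1, -0.1]
gripper_width: 0.0387
```

Emit:
arm_command:
  series:
    - {"slide":[11,-32,0],"turn":[0,0,0],"hand":0.3}
    - {"slide":[11,-32,0],"turn":[0,0,0],"hand":0.3}
    - {"slide":[10,-28,0],"turn":[0,0,0],"hand":0.3}
    - {"slide":[0,0,0],"turn":[0,0,0],"hand":0.3}
    - {"slide":[0,0,0],"turn":[0,0,0],"hand":0.3}

```text
clock: 5.28
eef_pos: [0.5246, -0.0222, 0.1564]
eef_rot: [0.111, 0.698, -0.111, 0.699]
force: [-1.5, 0.8, -1.1]
gripper_width: 0.0389
```

```bash
cat >> h.py <<'E'
def board_rect(name,ctr,half,z,sc):
    s=r.sense(); im=viewer.capture("wrist"); cv2.imwrite(f"pics/w_{name}.png",im)
    cv2.imwrite(f"pics/r_{name}.png",rect(s,im,ctr,half,z,sc)); return s,im
E
python3 - <<'E'
from h import *
show()
s,im=board_rect("s0",(.594,-.061),.1,.06,3)
for q in ["seat0","board_front","handle"]:
  for d in viewer.tip_of("wrist",q): print(q,d["confidence"],cw("wrist",d["xyz"],s).round(4))
E
```

```text
5.28 [ 0.5246 -0.0222  0.1564] [[0.001, 0.309, 0.951], [0.0, 0.951, -0.309], [-1.0, 0.001, 0.001]] [-1.5  0.8 -1.1] 0.0389
seat0 0.76 [ 0.6528 -0.078   0.07  ]
seat0 0.74 [ 0.5408 -0.226   0.0771]
seat0 0.6 [ 0.5368 -0.0413  0.0653]
seat0 0.31 [ 0.378   0.1313 -0.0027]
handle 0.97 [ 0.5389 -0.2265  0.0773]
```

View pics/w_s0.png

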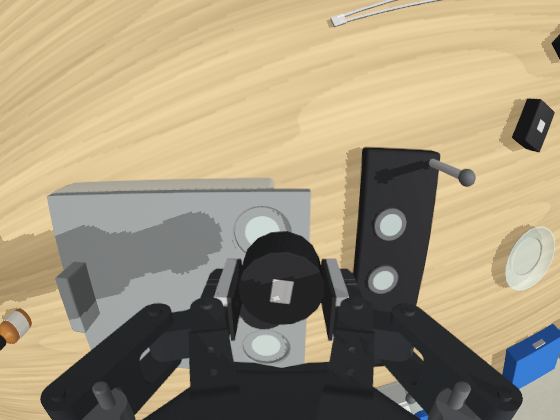

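View pics/r_s0.png

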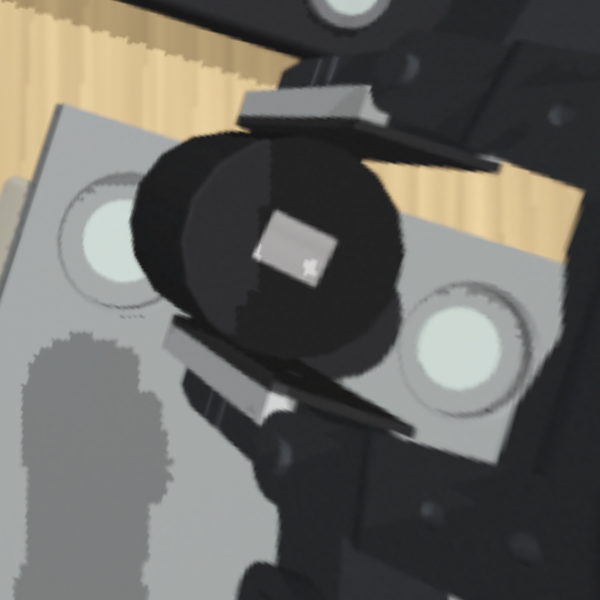

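```bash
python3 - <<'E'
from h import *
s=r.sense(); im=cv2.imread("pics/w_s0.png")
cv2.imwrite("pics/r_m.png",rect(s,im,s["eef_pos"][:2],.04,.1736,7.5))
E
```

```text
(no output)
```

View pics/r_m.png

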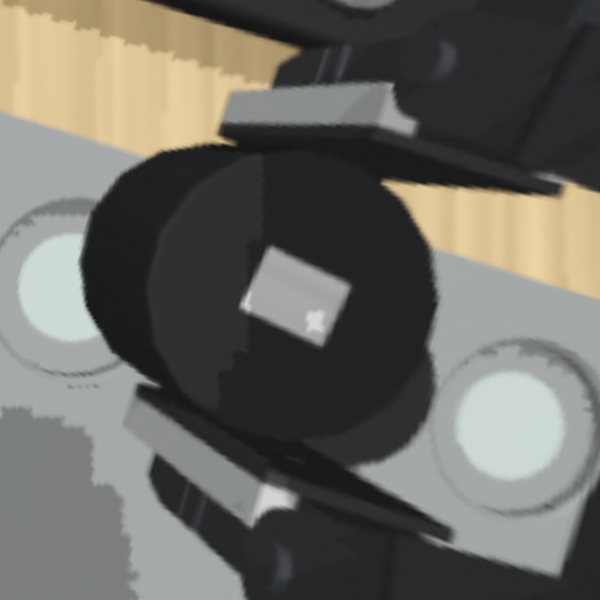

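Emit:
arm_command:
  series:
    - {"slide":[12,-20,0],"turn":[0,0,0],"hand":0.3}
    - {"slide":[0,0,-30],"turn":[0,0,0],"hand":0.3}
    - {"slide":[0,0,-30],"turn":[0,0,0],"hand":0.3}
    - {"slide":[0,0,-15],"turn":[0,0,0],"hand":0.3}
    - {"slide":[0,0,0],"turn":[0,0,0],"hand":0.3}

```text
clock: 5.9
eef_pos: [0.5327, -0.0391, 0.0771]
eef_rot: [0.109, 0.702, -0.109, 0.696]
force: [-0.7, 0.1, -1.1]
gripper_width: 0.0384
```

```bash
python3 - <<'E'
from h import *
show()
s,im=board_rect("s1",(.594,-.061),.1,.06,3)
c=.5363,-.0418
u=np.array([.9528,-.3035])
for k,z,rad,col in ((0,.06,.0225,(0,0,255)),(120,.06,.0225,(0,0,255)),(60,.08,.02,(0,255,0)),(0,float(s["eef_pos"][2])+.0172,.02,(255,0,0))):
    q=np.array([.5353,-.0413])+u*k/1000
    if col[0]: q=np.array(s["eef_pos"][:2])+[-.001,.0005]
    for X in circ(q,z,rad,80): cv2.circle(im,tuple(int(v) for v in wpix(X,s)),0,col,-1)
cv2.imwrite("pics/o_s1.png",cv2.resize(im[130:420,60:400],None,fx=2,fy=2))
E
```

```text
5.9 [ 0.5327 -0.0391  0.0771] [[-0.008, 0.304, 0.953], [0.001, 0.953, -0.304], [-1.0, -0.002, -0.008]] [-0.7  0.1 -1.1] 0.0384
```

View pics/o_s1.png

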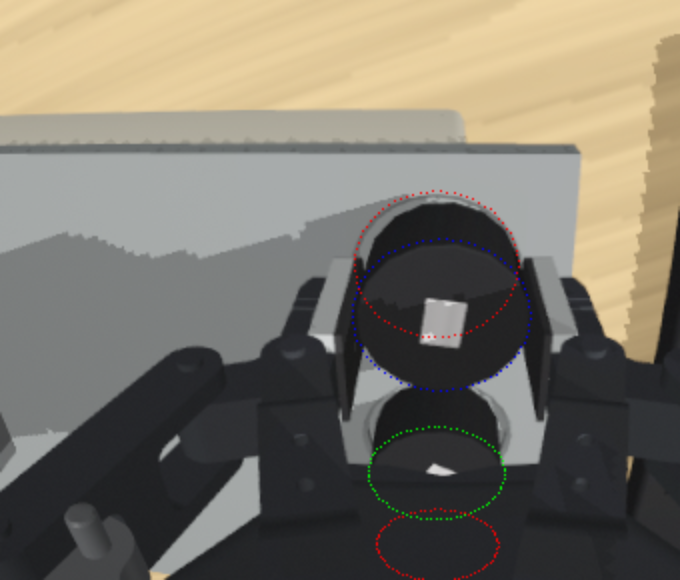

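Emit:
arm_command:
  series:
    - {"slide":[0,0,0],"turn":[0,0,0],"hand":0.3}
    - {"slide":[0,0,0],"turn":[0,0,0],"hand":0.3}
    - {"slide":[0,0,0],"turn":[0,0,0],"hand":0.3}
    - {"slide":[0,0,0],"turn":[0,0,0],"hand":0.3}
    - {"slide":[0,0,0],"turn":[0,0,0],"hand":0.3}

```text
clock: 6.37
eef_pos: [0.537, -0.0406, 0.082]
eef_rot: [0.109, 0.698, -0.109, 0.699]
force: [0.7, -0.6, -1.0]
gripper_width: 0.0386
```

```bash
cat > ov.py <<'E'
from h import *
def ov(name,q0,moff,extra=None):
    show()
    s,im=board_rect(name,(.594,-.061),.1,.06,3)
    u=np.array([.9528,-.3035])
    im=cv2.resize(im,None,fx=3,fy=3,interpolation=cv2.INTER_CUBIC)
    def dr(q,z,rad,col):
        for X in circ(q,z,rad,120): cv2.circle(im,tuple(int(v*3+1) for v in wpix(X,s)),1,col,-1)
    for k in (0,.12): dr(np.array(q0)+u*k,.06,.0225,(0,0,255))
    dr(np.array(q0)+u*.06,.08,.02,(0,255,0))
    if moff is not None: dr(np.array(s["eef_pos"][:2])+moff,s["eef_pos"][2]+.0172,.02,(255,0,0)); 
    if moff is not None: dr(np.array(s["eef_pos"][:2])+moff,s["eef_pos"][2]-.0078,.02,(255,255,0)); 
    return s,im
E
python3 - <<'E'
from ov import *
s,im=ov("s2",(.5358,-.0415),(-.001,.0005))
cv2.imwrite("pics/o_s2.png",im[550:1150,500:1060])
E
```

```text
6.37 [ 0.537  -0.0406  0.082 ] [[0.002, 0.306, 0.952], [-0.0, 0.952, -0.306], [-1.0, 0.0, 0.002]] [ 0.7 -0.6 -1. ] 0.0386
```

View pics/o_s2.png

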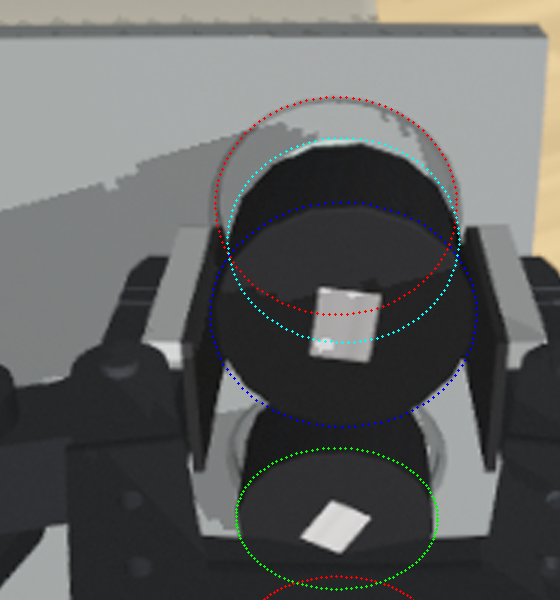

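Emit:
arm_command:
  series:
    - {"slide":[-0.5,-1.5,0],"turn":[0,0,0],"hand":0.3}
    - {"slide":[0,0,0],"turn":[0,0,0],"hand":0.3}
    - {"slide":[0,0,-5],"turn":[0,0,0],"hand":0.3}
    - {"slide":[0,0,-3],"turn":[0,0,0],"hand":0.3}
    - {"slide":[0,0,0],"turn":[0,0,0],"hand":0.3}

```text
clock: 6.83
eef_pos: [0.5349, -0.0421, 0.0718]
eef_rot: [0.109, 0.699, -0.11, 0.698]
force: [0.3, -0.1, -0.1]
gripper_width: 0.0391
```

```bash
python3 - <<'E'
from ov import *
s,im=ov("s3",(.5356,-.042),(-.001,.0005))
cv2.imwrite("pics/o_s3.png",im[550:1150,500:1060])
E
```

```text
6.83 [ 0.5349 -0.0421  0.0718] [[-0.002, 0.306, 0.952], [0.0, 0.952, -0.306], [-1.0, -0.0, -0.002]] [ 0.3 -0.1 -0.1] 0.0391
```

View pics/o_s3.png

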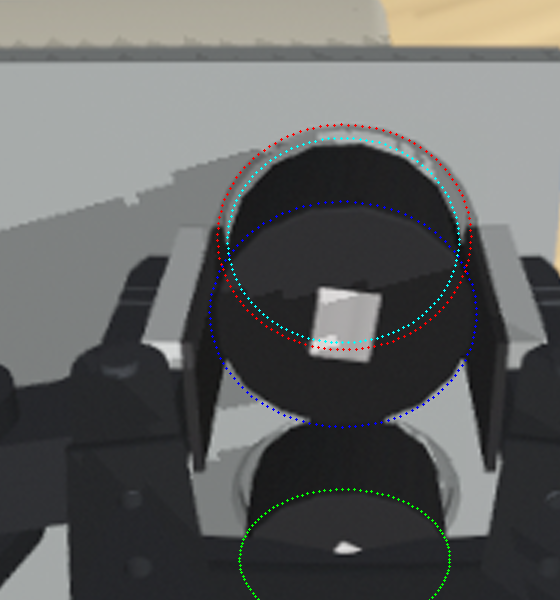

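Emit:
arm_command:
  series:
    - {"slide":[0.5,0,-2],"turn":[0,0,0],"hand":0.3}
    - {"slide":[0,0,-2],"turn":[0,0,0],"hand":0.3}
    - {"slide":[0,0,-2],"turn":[0,0,0],"hand":0.3}
    - {"slide":[0,0,0],"turn":[0,0,0],"hand":0.3}
    - {"slide":[0,0,0],"turn":[0,0,0],"hand":0.3}

```text
clock: 7.3
eef_pos: [0.5361, -0.0421, 0.0668]
eef_rot: [0.109, 0.699, -0.109, 0.698]
force: [0.2, 0.3, -1.4]
gripper_width: 0.0385
```

```bash
python3 - <<'E'
from ov import *
s,im=ov("s4",(.5356,-.042),(-.001,.0005))
cv2.imwrite("pics/o_s4.png",im[550:1150,500:1060])
E
```

```text
7.3 [ 0.5361 -0.0421  0.0668] [[-0.0, 0.306, 0.952], [0.0, 0.952, -0.306], [-1.0, -0.0, -0.0]] [ 0.2  0.3 -1.4] 0.0385
```

View pics/o_s4.png

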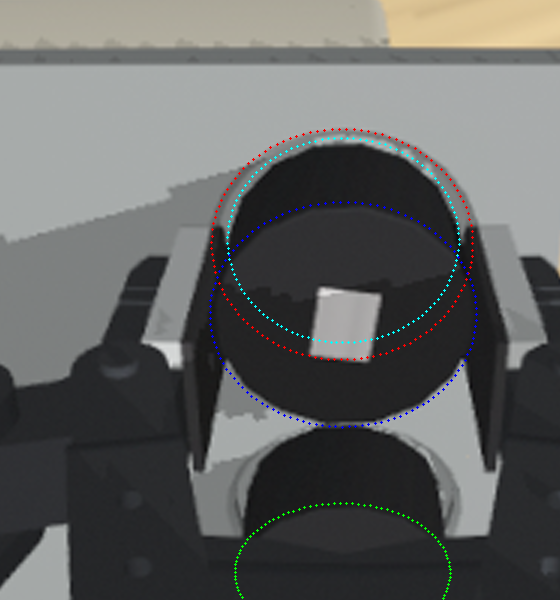

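Emit:
arm_command:
  series:
    - {"slide":[0,0,-1.5],"turn":[0,0,0],"hand":0.3}
    - {"slide":[0,0,-1.5],"turn":[0,0,0],"hand":0.3}
    - {"slide":[0,0,-1],"turn":[0,0,0],"hand":0.3}
    - {"slide":[0,0,0],"turn":[0,0,0],"hand":0.3}
    - {"slide":[0,0,0],"turn":[0,0,0],"hand":0.3}

```text
clock: 7.77
eef_pos: [0.5363, -0.0421, 0.0629]
eef_rot: [0.109, 0.699, -0.109, 0.699]
force: [0.3, -0.3, -0.8]
gripper_width: 0.0386
```

```bash
python3 - <<'E'
from ov import *
s,im=ov("s5",(.5356,-.042),(-.001,.0005))
cv2.imwrite("pics/o_s5.png",im[550:1150,500:1060])
E
```

```text
7.77 [ 0.5363 -0.0421  0.0629] [[-0.0, 0.306, 0.952], [0.0, 0.952, -0.306], [-1.0, 0.0, -0.0]] [ 0.3 -0.3 -0.8] 0.0386
```

View pics/o_s5.png

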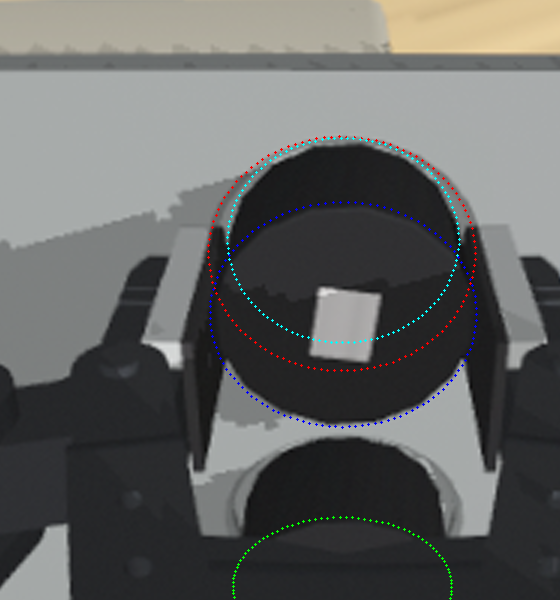

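Emit:
arm_command:
  series:
    - {"slide":[0,0,-0.7],"turn":[0,0,0],"hand":0.3}
    - {"slide":[0,0,0],"turn":[0,0,0],"hand":0.6}
    - {"slide":[0,0,0],"turn":[0,0,0],"hand":0.7}
    - {"slide":[0,0,0],"turn":[0,0,0],"hand":0.7}
    - {"slide":[0,0,0],"turn":[0,0,0],"hand":0.7}

```text
clock: 8.23
eef_pos: [0.5363, -0.0421, 0.0622]
eef_rot: [0.109, 0.699, -0.109, 0.699]
force: [-0.7, -0.3, -0.3]
gripper_width: 0.0598
```

Emit:
arm_command:
  series:
    - {"slide":[0,0,10],"turn":[0,0,0],"hand":0.7}
    - {"slide":[0,0,25],"turn":[0,0,0],"hand":0.7}
    - {"slide":[0,0,40],"turn":[0,0,0],"hand":0.7}
    - {"slide":[0,20,30],"turn":[0,0,0],"hand":0.7}
    - {"slide":[0,30,0],"turn":[0,0,0],"hand":0.7}

```text
clock: 8.65
eef_pos: [0.5409, 0.0064, 0.1753]
eef_rot: [0.112, 0.694, -0.111, 0.703]
force: [1.1, 0.2, 0.1]
gripper_width: 0.0598
```

Emit:
arm_command:
  series:
    - {"slide":[0,35,0],"turn":[0,0,0],"hand":0.7}
    - {"slide":[0,0,0],"turn":[0,0,0],"hand":0.7}
    - {"slide":[0,0,0],"turn":[0,0,0],"hand":0.7}
    - {"slide":[0,0,0],"turn":[0,0,0],"hand":0.7}
    - {"slide":[0,0,0],"turn":[0,0,0],"hand":0.7}

```text
clock: 9.07
eef_pos: [0.5361, 0.0421, 0.1672]
eef_rot: [0.11, 0.699, -0.11, 0.698]
force: [0.5, 0.1, -0.3]
gripper_width: 0.0598
```

```bash
python3 - <<'E'
from ov import *
s,im=ov("s6",(.5356,-.042),None)
s=r.sense()
for d in viewer.tip_of("wrist","mount_a_mid"): print(d["confidence"],cw("wrist",d["xyz"],s).round(4))
t=viewer.capture("top"); cv2.imwrite("pics/t1.png",cv2.resize(t[80:240,180:390],None,fx=3.7,fy=3.7,interpolation=cv2.INTER_CUBIC))
E
```

```text
9.07 [0.5361 0.0421 0.1672] [[-0.0, 0.307, 0.952], [-0.0, 0.952, -0.307], [-1.0, -0.001, -0.0]] [ 0.5  0.1 -0.3] 0.0598
0.59 [0.554  0.3753 0.0121]
0.41 [ 0.585  -0.4532 -0.0014]
```

View pics/w_s6.png

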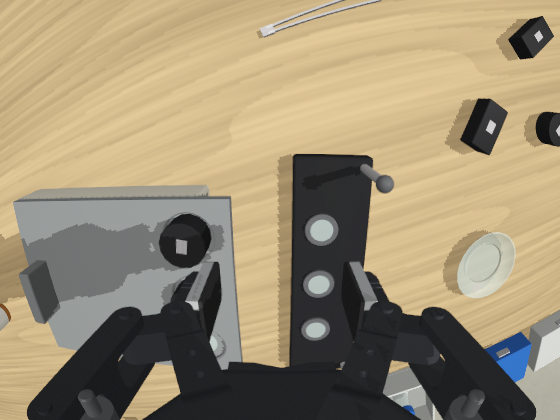

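View pics/t1.png

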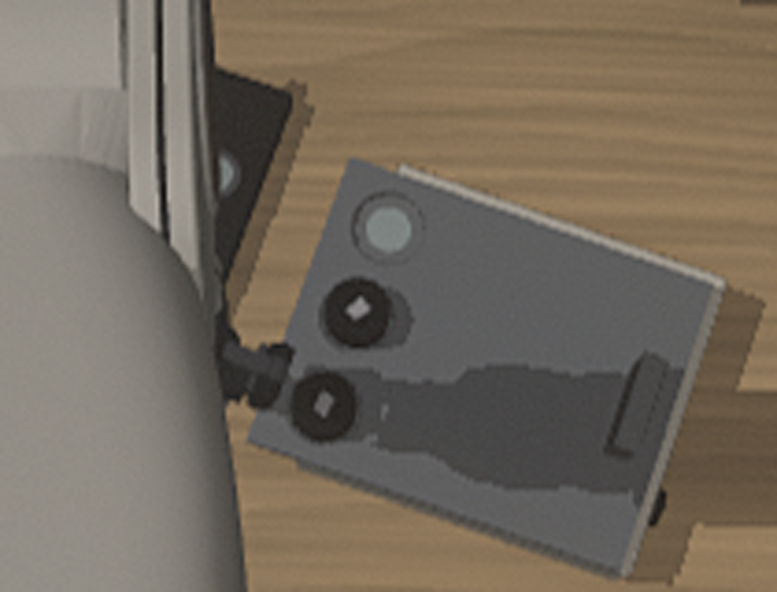

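Emit:
arm_command:
  series:
    - {"slide":[0,30,0],"turn":[0,0,0],"hand":0.8}
    - {"slide":[0,40,0],"turn":[0,0,0],"hand":0.8}
    - {"slide":[3,40,0],"turn":[0,0,0],"hand":0.8}
    - {"slide":[4,40,0],"turn":[0,0,0],"hand":0.8}
    - {"slide":[3,40,0],"turn":[0,0,0],"hand":0.8}

```text
clock: 9.63
eef_pos: [0.5466, 0.2336, 0.1673]
eef_rot: [0.11, 0.698, -0.11, 0.699]
force: [1.0, -1.1, 0.1]
gripper_width: 0.0684
```

Emit:
arm_command:
  series:
    - {"slide":[3,40,0],"turn":[0,0,0],"hand":0.8}
    - {"slide":[3,40,-10],"turn":[0,0,0],"hand":0.8}
    - {"slide":[0,30,-20],"turn":[0,0,0],"hand":0.8}
    - {"slide":[0,0,0],"turn":[0,0,0],"hand":0.8}
    - {"slide":[0,0,0],"turn":[0,0,0],"hand":0.8}

```text
clock: 10.05
eef_pos: [0.551, 0.3432, 0.1346]
eef_rot: [0.108, 0.7, -0.11, 0.697]
force: [0.1, -0.8, -0.2]
gripper_width: 0.0682
```

Emit:
arm_command:
  series:
    - {"slide":[0,0,0],"turn":[0,0,0],"hand":0.8}
    - {"slide":[0,0,0],"turn":[0,0,0],"hand":0.8}
    - {"slide":[0,0,0],"turn":[0,0,0],"hand":0.8}
    - {"slide":[0,0,0],"turn":[0,0,0],"hand":0.8}
    - {"slide":[0,0,0],"turn":[0,0,0],"hand":0.8}

```text
clock: 10.47
eef_pos: [0.553, 0.3419, 0.1383]
eef_rot: [0.11, 0.698, -0.11, 0.699]
force: [-0.0, -0.3, 0.1]
gripper_width: 0.0688
```

```bash
python3 - <<'E'
from h import *
show()
s=r.sense(); im=viewer.capture("wrist"); cv2.imwrite("pics/w2.png",im)
for d in viewer.tip_of("wrist","mount_a_mid"): print(d["confidence"],cw("wrist",d["xyz"],s).round(4))
cv2.imwrite("pics/r2.png",rect(s,im,(.553,.372),.05,.025,5))
E
```

```text
10.47 [0.553  0.3419 0.1383] [[0.001, 0.307, 0.952], [0.001, 0.952, -0.307], [-1.0, 0.001, 0.001]] [-0.  -0.3  0.1] 0.0688
0.73 [0.5524 0.3741 0.01  ]
```

View pics/w2.png

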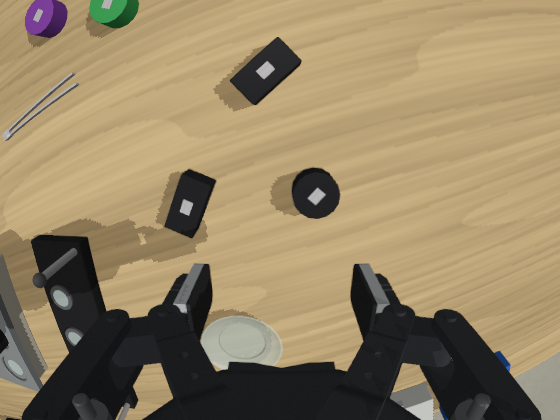

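View pics/r2.png

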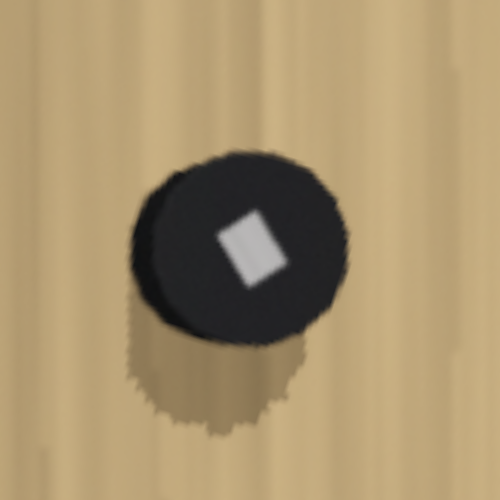

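Emit:
arm_command:
  series:
    - {"slide":[0,30.5,-25],"turn":[0,0,0],"hand":0.8}
    - {"slide":[0,0,-35],"turn":[0,0,0],"hand":0.8}
    - {"slide":[0,0,-35],"turn":[0,0,0],"hand":0.8}
    - {"slide":[0,0,-25],"turn":[0,0,0],"hand":0.8}
    - {"slide":[0,0,-11],"turn":[0,0,0],"hand":0.8}

```text
clock: 10.98
eef_pos: [0.5494, 0.3716, 0.0015]
eef_rot: [0.108, 0.701, -0.111, 0.697]
force: [-0.2, -0.7, 0.5]
gripper_width: 0.0684
```

Emit:
arm_command:
  series:
    - {"slide":[0,0,0],"turn":[0,0,0],"hand":0.8}
    - {"slide":[0,0,0],"turn":[0,0,0],"hand":0.3}
    - {"slide":[0,0,0],"turn":[0,0,0],"hand":0.3}
    - {"slide":[0,0,0],"turn":[0,0,0],"hand":0.3}
    - {"slide":[0,0,0],"turn":[0,0,0],"hand":0.3}

```text
clock: 11.4
eef_pos: [0.5542, 0.3745, 0.0093]
eef_rot: [0.111, 0.697, -0.108, 0.7]
force: [-0.0, -0.3, 4.4]
gripper_width: 0.0386
```

Emit:
arm_command:
  series:
    - {"slide":[0,0,0],"turn":[0,0,0],"hand":0.3}
    - {"slide":[0,0,0],"turn":[0,0,0],"hand":0.3}
    - {"slide":[0,0,0],"turn":[0,0,0],"hand":0.3}
    - {"slide":[0,0,0],"turn":[0,0,0],"hand":0.3}
    - {"slide":[0,0,0],"turn":[0,0,0],"hand":0.3}

```text
clock: 11.82
eef_pos: [0.5542, 0.3745, 0.0092]
eef_rot: [0.111, 0.697, -0.108, 0.7]
force: [-0.0, 0.6, 5.9]
gripper_width: 0.0382
```

Emit:
arm_command:
  series:
    - {"slide":[0,0,15],"turn":[0,0,0],"hand":0.3}
    - {"slide":[0,0,35],"turn":[0,0,0],"hand":0.3}
    - {"slide":[0,0,40],"turn":[0,0,0],"hand":0.3}
    - {"slide":[0,0,40],"turn":[0,0,0],"hand":0.3}
    - {"slide":[2,-15,20],"turn":[0,0,0],"hand":0.3}

```text
clock: 12.23
eef_pos: [0.5557, 0.3619, 0.1627]
eef_rot: [0.111, 0.697, -0.106, 0.701]
force: [1.0, 0.4, 0.3]
gripper_width: 0.0387
```

Emit:
arm_command:
  series:
    - {"slide":[6,-30,0],"turn":[0,0,0],"hand":0.3}
    - {"slide":[8,-36,0],"turn":[0,0,0],"hand":0.3}
    - {"slide":[8,-36,0],"turn":[0,0,0],"hand":0.3}
    - {"slide":[8,-36,0],"turn":[0,0,0],"hand":0.3}
    - {"slide":[8,-36,0],"turn":[0,0,0],"hand":0.3}

```text
clock: 12.65
eef_pos: [0.5923, 0.1829, 0.157]
eef_rot: [0.109, 0.698, -0.109, 0.699]
force: [0.7, -0.0, -0.3]
gripper_width: 0.0385
```

Emit:
arm_command:
  series:
    - {"slide":[8,-36,0],"turn":[0,0,0],"hand":0.3}
    - {"slide":[8,-36,0],"turn":[0,0,0],"hand":0.3}
    - {"slide":[8,-36,0],"turn":[0,0,0],"hand":0.3}
    - {"slide":[8,-36,0],"turn":[0,0,0],"hand":0.3}
    - {"slide":[8,-36,0],"turn":[0,0,0],"hand":0.3}

```text
clock: 13.07
eef_pos: [0.6324, 0.0026, 0.1569]
eef_rot: [0.11, 0.698, -0.109, 0.699]
force: [0.0, 0.1, -0.3]
gripper_width: 0.0383
```

Emit:
arm_command:
  series:
    - {"slide":[8,-36,0],"turn":[0,0,0],"hand":0.3}
    - {"slide":[8,-30,0],"turn":[0,0,0],"hand":0.3}
    - {"slide":[0,0,0],"turn":[0,0,0],"hand":0.3}
    - {"slide":[0,0,0],"turn":[0,0,0],"hand":0.3}
    - {"slide":[0,0,0],"turn":[0,0,0],"hand":0.3}

```text
clock: 13.48
eef_pos: [0.648, -0.0615, 0.1564]
eef_rot: [0.11, 0.699, -0.109, 0.698]
force: [-0.1, -0.3, -1.4]
gripper_width: 0.0386
```

Emit:
arm_command:
  series:
    - {"slide":[0,0,0],"turn":[0,0,0],"hand":0.3}
    - {"slide":[0,0,0],"turn":[0,0,0],"hand":0.3}
    - {"slide":[0,0,0],"turn":[0,0,0],"hand":0.3}
    - {"slide":[0,0,0],"turn":[0,0,0],"hand":0.3}
    - {"slide":[0,0,0],"turn":[0,0,0],"hand":0.3}

```text
clock: 13.9
eef_pos: [0.6483, -0.0608, 0.1564]
eef_rot: [0.109, 0.699, -0.109, 0.699]
force: [-0.8, -0.3, -0.3]
gripper_width: 0.039
```

```bash
python3 - <<'E'
from ov import *
s,im=ov("p1",(.5356,-.042),(0,0))
cv2.imwrite("pics/o_p1.png",cv2.resize(im,None,fx=.45,fy=.45,interpolation=cv2.INTER_AREA))
cv2.imwrite("pics/r_m2.png",rect(s,cv2.imread("pics/w_p1.png"),s["eef_pos"][:2],.04,s["eef_pos"][2]-.0092+.025,7.5))
E
```

```text
13.9 [ 0.6483 -0.0608  0.1564] [[0.0, 0.305, 0.952], [-0.0, 0.952, -0.305], [-1.0, -0.0, 0.0]] [-0.8 -0.3 -0.3] 0.039
```

View pics/o_p1.png

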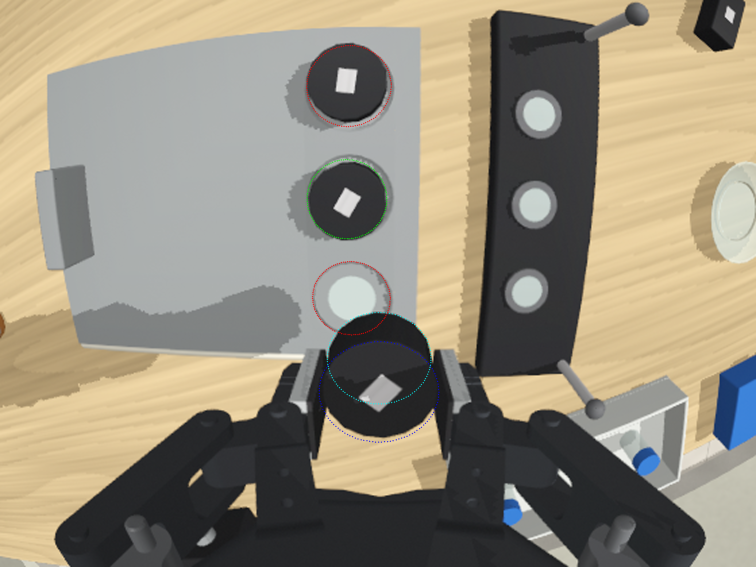

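View pics/r_m2.png

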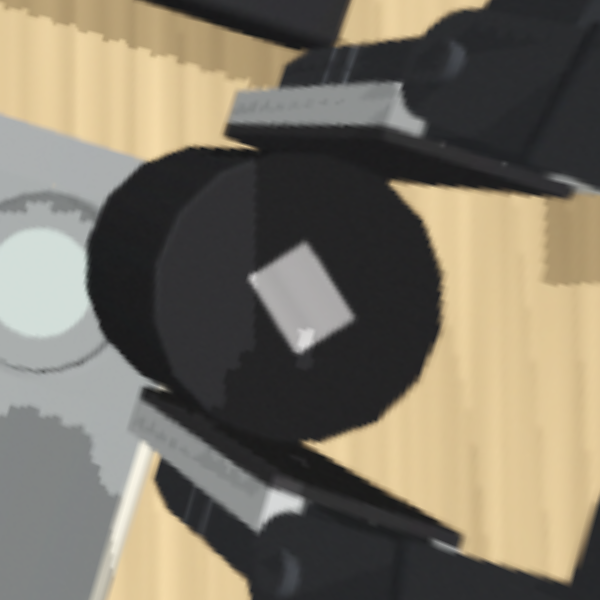

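Emit:
arm_command:
  series:
    - {"slide":[2,-18,0],"turn":[0,0,0],"hand":0.3}
    - {"slide":[0,0,-30],"turn":[0,0,0],"hand":0.3}
    - {"slide":[0,0,-30],"turn":[0,0,0],"hand":0.3}
    - {"slide":[0,0,-16],"turn":[0,0,0],"hand":0.3}
    - {"slide":[0,0,0],"turn":[0,0,0],"hand":0.3}

```text
clock: 14.37
eef_pos: [0.6466, -0.0792, 0.0751]
eef_rot: [0.109, 0.702, -0.11, 0.695]
force: [-0.9, 0.1, -2.0]
gripper_width: 0.039
```

Emit:
arm_command:
  series:
    - {"slide":[0,0,0],"turn":[0,0,0],"hand":0.3}
    - {"slide":[0,0,0],"turn":[0,0,0],"hand":0.3}
    - {"slide":[0,0,-2],"turn":[0,0,0],"hand":0.3}
    - {"slide":[0,0,0],"turn":[0,0,0],"hand":0.3}
    - {"slide":[0,0,0],"turn":[0,0,0],"hand":0.3}

```text
clock: 14.78
eef_pos: [0.6511, -0.0797, 0.0796]
eef_rot: [0.109, 0.698, -0.109, 0.699]
force: [-0.4, 0.5, -0.7]
gripper_width: 0.0385
```

```bash
python3 - <<'E'
from ov import *
s,im=ov("p2",(.5356,-.042),(-.0003,.0005))
cv2.imwrite("pics/o_p2.png",im[450:1050,500:1060])
E
```

```text
14.78 [ 0.6511 -0.0797  0.0796] [[0.002, 0.306, 0.952], [-0.0, 0.952, -0.306], [-1.0, 0.0, 0.002]] [-0.4  0.5 -0.7] 0.0385
```

View pics/o_p2.png

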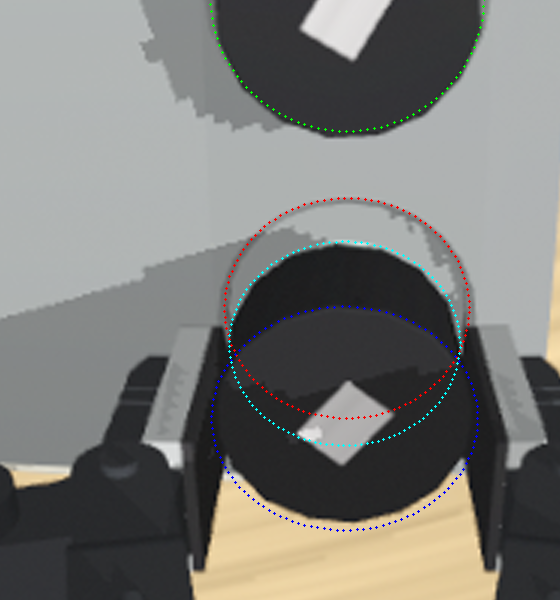

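Emit:
arm_command:
  series:
    - {"slide":[-0.8,0.6,-3],"turn":[0,0,0],"hand":0.3}
    - {"slide":[0,0,-3],"turn":[0,0,0],"hand":0.3}
    - {"slide":[0,0,-3],"turn":[0,0,0],"hand":0.3}
    - {"slide":[0,0,0],"turn":[0,0,0],"hand":0.3}
    - {"slide":[0,0,0],"turn":[0,0,0],"hand":0.3}

```text
clock: 15.25
eef_pos: [0.6491, -0.079, 0.0686]
eef_rot: [0.109, 0.699, -0.109, 0.698]
force: [0.4, 1.0, -0.4]
gripper_width: 0.0389
```

Emit:
arm_command:
  series:
    - {"slide":[0,0,-1.5],"turn":[0,0,0],"hand":0.3}
    - {"slide":[0,0,-1],"turn":[0,0,0],"hand":0.3}
    - {"slide":[0,0,0],"turn":[0,0,0],"hand":0.3}
    - {"slide":[0,0,0],"turn":[0,0,0],"hand":0.3}
    - {"slide":[0,0,0],"turn":[0,0,0],"hand":0.3}

```text
clock: 15.67
eef_pos: [0.6496, -0.079, 0.0668]
eef_rot: [0.109, 0.699, -0.109, 0.699]
force: [0.3, -0.7, -0.5]
gripper_width: 0.0391
```

```bash
sed -i 's/def ov(name,q0,moff,extra=None)/def ov(name,q0,moff,b=.0092)/; s/+.0172,/+.025-b,/; s/-.0078,/-b,/' ov.py; python3 - <<'E'
from ov import *
s,im=ov("p3",(.5356,-.042),(-.0003,.0005))
cv2.imwrite("pics/o_p3.png",im[450:1050,500:1060])
E
```

```text
15.67 [ 0.6496 -0.079   0.0668] [[0.0, 0.306, 0.952], [-0.0, 0.952, -0.306], [-1.0, 0.0, 0.0]] [ 0.3 -0.7 -0.5] 0.0391
```

View pics/o_p3.png

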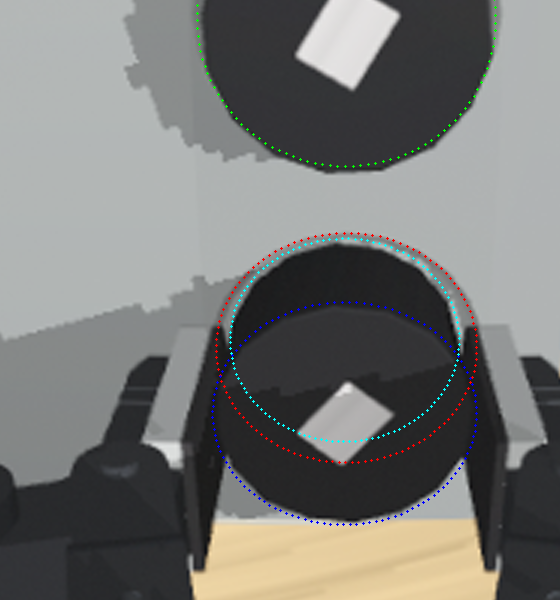

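Emit:
arm_command:
  series:
    - {"slide":[0.6,-0.2,-1],"turn":[0,0,0],"hand":0.3}
    - {"slide":[0,0,-1.3],"turn":[0,0,0],"hand":0.3}
    - {"slide":[0,0,-1],"turn":[0,0,0],"hand":0.3}
    - {"slide":[0,0,0],"turn":[0,0,0],"hand":0.3}
    - {"slide":[0,0,0],"turn":[0,0,0],"hand":0.3}

```text
clock: 16.13
eef_pos: [0.6503, -0.0793, 0.0643]
eef_rot: [0.109, 0.698, -0.109, 0.699]
force: [-1.2, 0.6, 4.6]
gripper_width: 0.0385
```

Emit:
arm_command:
  series:
    - {"slide":[0,0,0],"turn":[0,0,0],"hand":0.45}
    - {"slide":[0,0,0],"turn":[0,0,0],"hand":0.7}
    - {"slide":[0,0,0],"turn":[0,0,0],"hand":0.7}
    - {"slide":[0,0,0],"turn":[0,0,0],"hand":0.7}
    - {"slide":[0,0,0],"turn":[0,0,0],"hand":0.7}

```text
clock: 16.55
eef_pos: [0.6499, -0.0792, 0.0629]
eef_rot: [0.109, 0.699, -0.109, 0.698]
force: [0.4, 0.7, -0.4]
gripper_width: 0.0598
```

Emit:
arm_command:
  series:
    - {"slide":[0,0,10],"turn":[0,0,0],"hand":0.7}
    - {"slide":[0,0,30],"turn":[0,0,0],"hand":0.7}
    - {"slide":[0,0,40],"turn":[0,0,0],"hand":0.7}
    - {"slide":[-10,0,30],"turn":[0,0,0],"hand":0.7}
    - {"slide":[-30,-20,0],"turn":[0,0,0],"hand":0.7}

```text
clock: 16.97
eef_pos: [0.6176, -0.0972, 0.1822]
eef_rot: [0.108, 0.692, -0.107, 0.705]
force: [1.7, -0.9, 1.7]
gripper_width: 0.0601
```

Emit:
arm_command:
  series:
    - {"slide":[-30,-30,0],"turn":[0,0,0],"hand":0.7}
    - {"slide":[-20,-40,0],"turn":[0,0,0],"hand":0.7}
    - {"slide":[-20,-40,0],"turn":[0,0,0],"hand":0.7}
    - {"slide":[0,0,0],"turn":[0,0,0],"hand":0.7}
    - {"slide":[0,0,0],"turn":[0,0,0],"hand":0.7}

```text
clock: 17.38
eef_pos: [0.5424, -0.2054, 0.1745]
eef_rot: [0.111, 0.698, -0.111, 0.699]
force: [0.7, 0.4, 0.3]
gripper_width: 0.0595
```

```bash
python3 - <<'E'
from ov import *
show()
s=r.sense(); im=viewer.capture("wrist"); cv2.imwrite("pics/w_h.png",im)
for d in viewer.tip_of("wrist","handle"): print(d["confidence"],cw("wrist",d["xyz"],s).round(4))
cv2.imwrite("pics/r_h.png",rect(s,im,(.541,-.229),.05,.095,6))
t=viewer.capture("top"); cv2.imwrite("pics/t2.png",cv2.resize(t[80:240,180:390],None,fx=3.7,fy=3.7,interpolation=cv2.INTER_CUBIC))
for d in viewer.tip_of("top","handle"): print(d["confidence"],cw("top",d["xyz"],s).round(4))
E
```

```text
17.38 [ 0.5424 -0.2054  0.1745] [[0.001, 0.31, 0.951], [-0.0, 0.951, -0.31], [-1.0, 0.0, 0.001]] [0.7 0.4 0.3] 0.0595
0.67 [ 0.5379 -0.2273  0.0788]
0.59 [ 0.5429 -0.2268  0.0792]
0.16 [ 0.5917 -0.06    0.0671]
```

View pics/w_h.png

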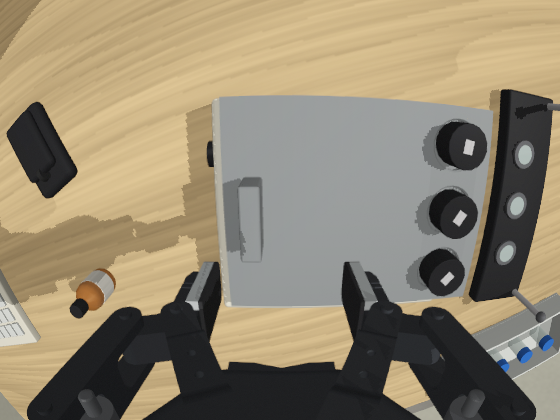

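View pics/r_h.png

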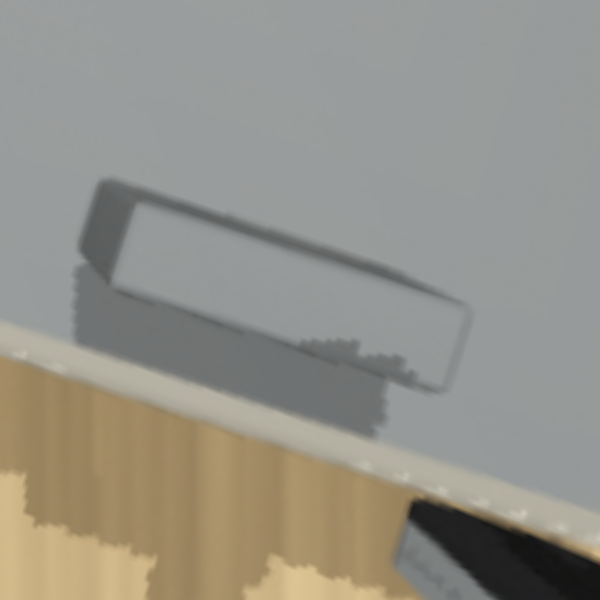

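View pics/t2.png

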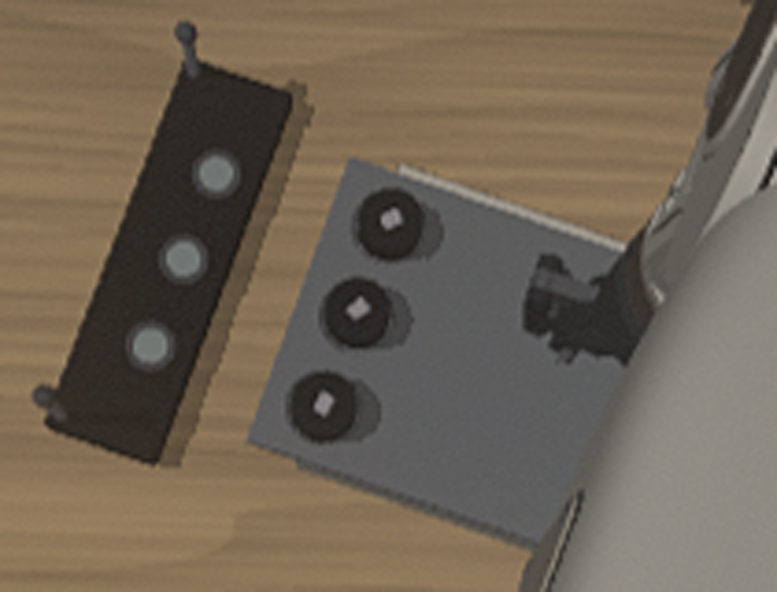

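Emit:
arm_command:
  series:
    - {"slide":[-3.5,-23.5,-20],"turn":[0,0,0],"hand":0.5}
    - {"slide":[0,0,-30],"turn":[0,0,0],"hand":0.5}
    - {"slide":[0,0,-25],"turn":[0,0,0],"hand":0.5}
    - {"slide":[0,0,-10],"turn":[0,0,0],"hand":0.5}
    - {"slide":[0,0,0],"turn":[0,0,0],"hand":0.5}

```text
clock: 18.0
eef_pos: [0.5382, -0.2246, 0.0852]
eef_rot: [0.109, 0.701, -0.108, 0.696]
force: [-0.7, -0.5, 0.4]
gripper_width: 0.0431
```

Emit:
arm_command:
  series:
    - {"slide":[0,0,0],"turn":[0,0,0],"hand":0.5}
    - {"slide":[0,0,0],"turn":[0,0,0],"hand":0.5}
    - {"slide":[0,0,0],"turn":[0,0,0],"hand":0.5}
    - {"slide":[0,0,0],"turn":[0,0,0],"hand":0.5}
    - {"slide":[0,0,0],"turn":[0,0,0],"hand":0.5}

```text
clock: 18.42
eef_pos: [0.5406, -0.2269, 0.0898]
eef_rot: [0.109, 0.698, -0.11, 0.699]
force: [0.5, -0.6, 0.3]
gripper_width: 0.0428
```

```bash
python3 - <<'E'
from h import *
show()
s=r.sense(); im=viewer.capture("wrist"); cv2.imwrite("pics/w_h2.png",im)
E
```

```text
18.42 [ 0.5406 -0.2269  0.0898] [[0.002, 0.306, 0.952], [-0.001, 0.952, -0.306], [-1.0, -0.0, 0.002]] [ 0.5 -0.6  0.3] 0.0428
```

View pics/w_h2.png

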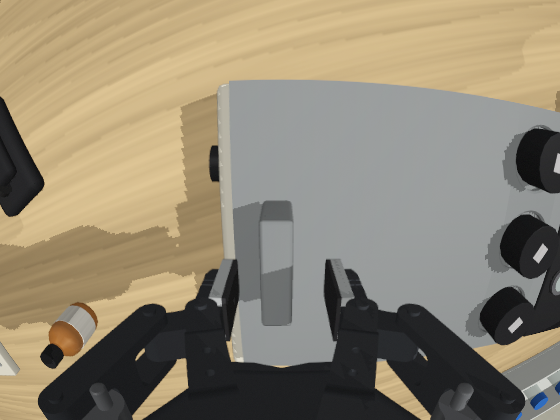

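Emit:
arm_command:
  series:
    - {"slide":[-1.5,-2,-8],"turn":[0,0,0],"hand":0.5}
    - {"slide":[0,0,-7],"turn":[0,0,0],"hand":0.5}
    - {"slide":[0,0,-6],"turn":[0,0,0],"hand":0.5}
    - {"slide":[0,0,-2],"turn":[0,0,0],"hand":0.5}
    - {"slide":[0,0,0],"turn":[0,0,0],"hand":0.5}

```text
clock: 18.88
eef_pos: [0.5374, -0.2284, 0.064]
eef_rot: [0.11, 0.7, -0.109, 0.698]
force: [-0.6, 0.0, 0.5]
gripper_width: 0.0426
```

Emit:
arm_command:
  series:
    - {"slide":[0,0,0],"turn":[0,0,0],"hand":0.5}
    - {"slide":[0,0,0],"turn":[0,0,0],"hand":0.5}
    - {"slide":[0,0,0],"turn":[0,0,0],"hand":0.5}
    - {"slide":[0,0,0],"turn":[0,0,0],"hand":0.5}
    - {"slide":[0,0,0],"turn":[0,0,0],"hand":0.5}

```text
clock: 19.3
eef_pos: [0.5386, -0.2288, 0.0657]
eef_rot: [0.109, 0.698, -0.109, 0.699]
force: [0.2, 1.6, 0.9]
gripper_width: 0.0426
```

```bash
python3 - <<'E'
from h import *
show()
s=r.sense(); im=viewer.capture("wrist"); cv2.imwrite("pics/w_h3.png",im)
E
```

```text
19.3 [ 0.5386 -0.2288  0.0657] [[0.001, 0.306, 0.952], [-0.0, 0.952, -0.306], [-1.0, -0.0, 0.001]] [0.2 1.6 0.9] 0.0426
```

View pics/w_h3.png

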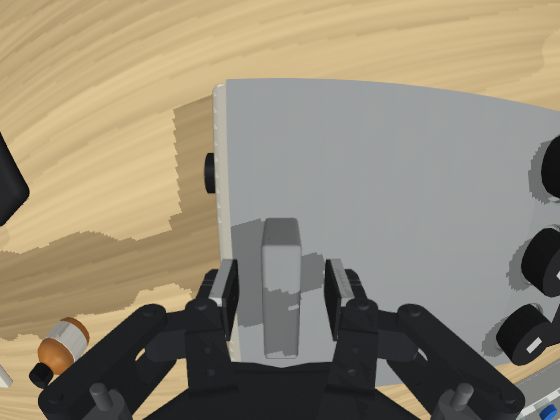

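Emit:
arm_command:
  grip_force: 80
  series:
    - {"slide":[0,0,0],"turn":[0,0,0],"hand":0.3}
    - {"slide":[0,0,0],"turn":[0,0,0],"hand":0.1}
    - {"slide":[0,0,0],"turn":[0,0,0],"hand":0.05}
    - {"slide":[0,0,0],"turn":[0,0,0],"hand":0.05}
    - {"slide":[0,0,0],"turn":[0,0,0],"hand":0.05}

```text
clock: 19.77
eef_pos: [0.5385, -0.2289, 0.0658]
eef_rot: [0.109, 0.698, -0.11, 0.699]
force: [-0.9, -1.2, 2.6]
gripper_width: 0.0149
```

Emit:
arm_command:
  series:
    - {"slide":[0,0,0],"turn":[0,0,0],"hand":0.05}
    - {"slide":[0,0,0],"turn":[0,0,0],"hand":0.05}
    - {"slide":[0,0,0],"turn":[0,0,0],"hand":0.05}
    - {"slide":[0,0,0],"turn":[0,0,0],"hand":0.05}
    - {"slide":[0,0,0],"turn":[0,0,0],"hand":0.05}

```text
clock: 20.18
eef_pos: [0.5385, -0.2289, 0.0657]
eef_rot: [0.109, 0.698, -0.11, 0.699]
force: [-1.3, -0.1, 4.0]
gripper_width: 0.0147
```

```bash
python3 - <<'E'
from h import *
show(); print(r.sense()["torque"])
s=r.sense(); im=viewer.capture("wrist"); cv2.imwrite("pics/w_h4.png",im)
t=viewer.capture("top"); cv2.imwrite("pics/t3.png",cv2.resize(t[80:240,180:390],None,fx=3.7,fy=3.7,interpolation=cv2.INTER_CUBIC))
for c in ("wrist","top"):
  for q in ("board_front","reader"):
    for d in viewer.tip_of(c,q): print(c,q,d["confidence"],cw(c,d["xyz"],s).round(4))
E
```

```text
20.18 [ 0.5385 -0.2289  0.0657] [[0.0, 0.306, 0.952], [-0.0, 0.952, -0.306], [-1.0, -0.0, 0.0]] [-1.3 -0.1  4. ] 0.0147
[-0.10355031  0.23564705  0.08230886]
top board_front 0.83 [ 0.6089 -0.025   0.064 ]
top reader 0.78 [ 0.6514  0.0859 -0.    ]
top reader 0.21 [ 0.5388 -0.0422  0.0699]
```

View pics/t3.png

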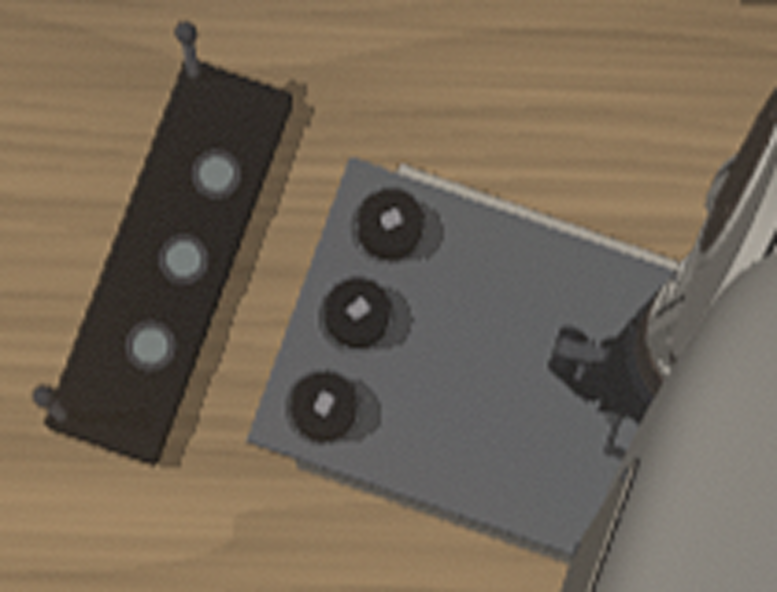

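View pics/w_h4.png

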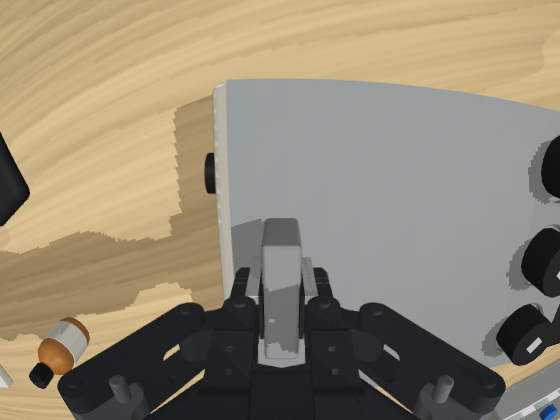

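Emit:
arm_command:
  series:
    - {"slide":[0.61,1.9,0],"turn":[0,0,0],"hand":0.05}
    - {"slide":[1.22,3.81,0],"turn":[0,0,0],"hand":0.05}
    - {"slide":[1.22,3.81,0],"turn":[0,0,0],"hand":0.05}
    - {"slide":[1.22,3.81,0],"turn":[0,0,0],"hand":0.05}
    - {"slide":[1.22,3.81,0],"turn":[0,0,0],"hand":0.05}

```text
clock: 20.9
eef_pos: [0.5436, -0.214, 0.0658]
eef_rot: [0.109, 0.698, -0.112, 0.699]
force: [-3.1, -7.6, 3.8]
gripper_width: 0.015
```

```bash
python3 - <<'E'
from h import *
show(); print(r.sense()["torque"])
E
```

```text
20.9 [ 0.5436 -0.214   0.0658] [[-0.0, 0.308, 0.951], [-0.004, 0.951, -0.308], [-1.0, -0.004, 0.001]] [-3.1 -7.6  3.8] 0.015
[-1.16687578e+00  4.72188819e-01  9.58482911e-04]
```

Emit:
arm_command:
  series:
    - {"slide":[1.53,4.76,0],"turn":[0,0,0],"hand":0.05}
    - {"slide":[1.53,4.76,0],"turn":[0,0,0],"hand":0.05}
    - {"slide":[1.53,4.76,0],"turn":[0,0,0],"hand":0.05}
    - {"slide":[1.53,4.76,0],"turn":[0,0,0],"hand":0.05}
    - {"slide":[1.53,4.76,0],"turn":[0,0,0],"hand":0.05}

```text
clock: 21.32
eef_pos: [0.5513, -0.1901, 0.0658]
eef_rot: [0.109, 0.698, -0.112, 0.699]
force: [-1.7, -7.9, 4.7]
gripper_width: 0.0151
```

Emit:
arm_command:
  series:
    - {"slide":[1.53,4.76,0],"turn":[0,0,0],"hand":0.05}
    - {"slide":[1.53,4.76,0],"turn":[0,0,0],"hand":0.05}
    - {"slide":[1.53,4.76,0],"turn":[0,0,0],"hand":0.05}
    - {"slide":[1.53,4.76,0],"turn":[0,0,0],"hand":0.05}
    - {"slide":[1.53,4.76,0],"turn":[0,0,0],"hand":0.05}

```text
clock: 21.73
eef_pos: [0.5589, -0.1665, 0.0658]
eef_rot: [0.109, 0.698, -0.112, 0.699]
force: [-2.0, -8.2, 5.1]
gripper_width: 0.0149
```

```bash
python3 - <<'E'
from h import *
show(); print(r.sense()["torque"])
t=viewer.capture("top"); cv2.imwrite("pics/t4.png",cv2.resize(t[80:240,180:390],None,fx=3.7,fy=3.7,interpolation=cv2.INTER_CUBIC))
t=viewer.capture("side"); cv2.imwrite("pics/sd4.png",cv2.resize(t[120:300,220:400],None,fx=3.3,fy=3.3,interpolation=cv2.INTER_CUBIC))
E
```

```text
21.73 [ 0.5589 -0.1665  0.0658] [[-0.0, 0.308, 0.951], [-0.005, 0.951, -0.308], [-1.0, -0.005, 0.001]] [-2.  -8.2  5.1] 0.0149
[-1.29349062  0.51037863  0.04916499]
```

View pics/t4.png

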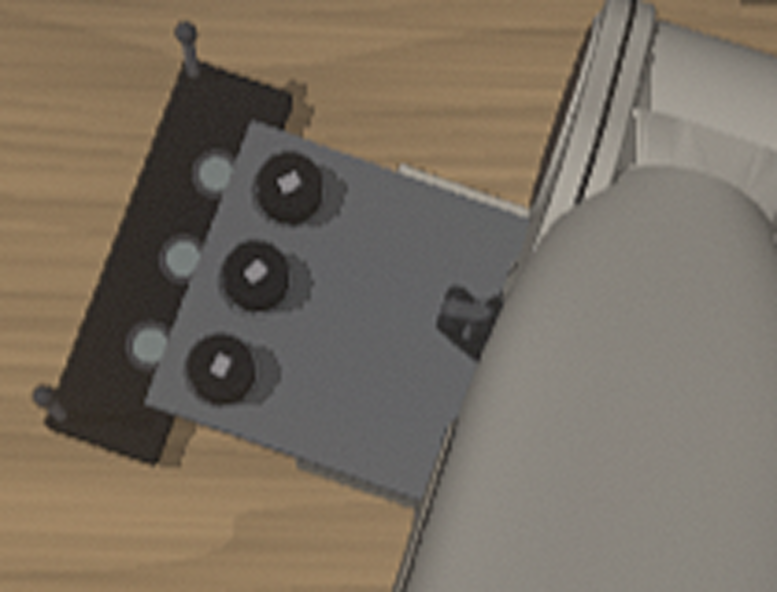

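View pics/sd4.png

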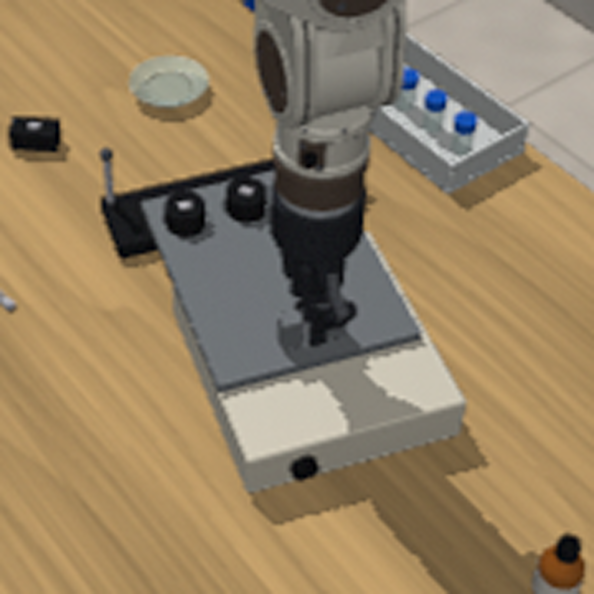

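```bash
python3 - <<'E'
from h import *
Z=lambda u,v,z: ray("top",(180+u/3.7-.37,80+v/3.7-.37),z)[:2]
ex=np.array([.306,.952]); ey=np.array([-.952,.306])
for n,a,b in (("old",(350,157),(248,442)),("new",(248,122),(148,404))):
    A,B=Z(*a,.06),Z(*b,.06); print(n,A@ex,B@ex,A@ey,B@ey,((A+B)/2@ex),((A+B)/2@ey),np.linalg.norm(A-B))
for z in (.084,.09):
    A,B=Z(185,33,z),Z(44,397,z); print("pin",A@ex,B@ex,A@ey,B@ey,(A+B)/2@ex,(A+B)/2@ey,np.linalg.norm(A-B))
A,B=Z(192,72,.02),Z(59,413,.02); print("base",A@ex,B@ex,A@ey,B@ey,np.linalg.norm(A-B))
E
```

```text
old 0.16202880996799088 0.1606227023199279 -0.6799076722690063 -0.48972962282852844 0.16132575614395936 -0.5848186475487673 0.1901889532490755
new 0.2292691745728729 0.22555700026868009 -0.6794399491048931 -0.4913047187120964 0.22741308742077654 -0.5853723339084947 0.18817749546426468
pin 0.2807955229013257 0.28081040241405225 -0.7114607700790239 -0.47139433839522454 0.28080296265768895 -0.5914275542371242 0.24007363446199184
pin 0.2794828603283317 0.27949764355806983 -0.7092042869517645 -0.4706912874186221 0.27949025194320076 -0.5899477871851933 0.23852015570328916
base 0.28133883646665353 0.28232570500590815 -0.7121036261730228 -0.4724888800631642 0.23962396716844564
```

Emit:
arm_command:
  series:
    - {"slide":[1.53,4.76,0],"turn":[0,0,0],"hand":0.05}
    - {"slide":[1.53,4.76,0],"turn":[0,0,0],"hand":0.05}
    - {"slide":[1.53,4.76,0],"turn":[0,0,0],"hand":0.05}
    - {"slide":[1.53,4.76,0],"turn":[0,0,0],"hand":0.05}
    - {"slide":[1.53,4.76,0],"turn":[0,0,0],"hand":0.05}

```text
clock: 22.25
eef_pos: [0.5666, -0.1432, 0.066]
eef_rot: [0.108, 0.698, -0.112, 0.699]
force: [-2.9, -9.3, 6.9]
gripper_width: 0.0148
```

Emit:
arm_command:
  series:
    - {"slide":[1.53,4.76,0],"turn":[0,0,0],"hand":0.05}
    - {"slide":[1.53,4.76,0],"turn":[0,0,0],"hand":0.05}
    - {"slide":[1.53,4.76,0],"turn":[0,0,0],"hand":0.05}
    - {"slide":[1.22,3.81,0],"turn":[0,0,0],"hand":0.05}
    - {"slide":[0,0,0],"turn":[0,0,0],"hand":0.05}

```text
clock: 22.67
eef_pos: [0.5727, -0.1244, 0.0661]
eef_rot: [0.108, 0.698, -0.112, 0.699]
force: [-1.3, -6.4, 6.4]
gripper_width: 0.0148
```

```bash
python3 - <<'E'
from h import *
show(); print(r.sense()["torque"])
t=viewer.capture("top"); cv2.imwrite("pics/t5.png",cv2.resize(t[80:210,185:315],None,fx=5,fy=5,interpolation=cv2.INTER_CUBIC)[:600])
t=viewer.capture("side"); cv2.imwrite("pics/sd5.png",cv2.resize(t[120:300,220:400],None,fx=3.3,fy=3.3,interpolation=cv2.INTER_CUBIC))
t=viewer.capture("wrist"); cv2.imwrite("pics/w5.png",t)
E
```

```text
22.67 [ 0.5727 -0.1244  0.0661] [[0.0, 0.307, 0.952], [-0.005, 0.952, -0.307], [-1.0, -0.005, 0.002]] [-1.3 -6.4  6.4] 0.0148
[-1.38508416  0.5594834  -0.04887756]
```

View pics/t5.png

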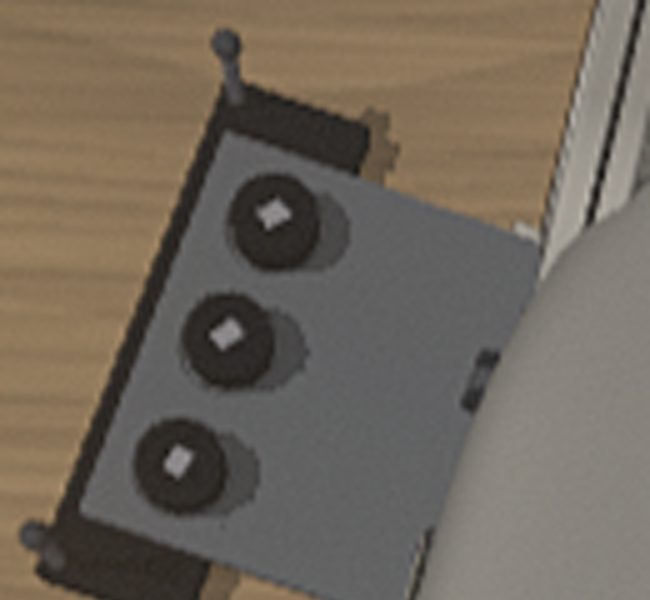

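View pics/sd5.png

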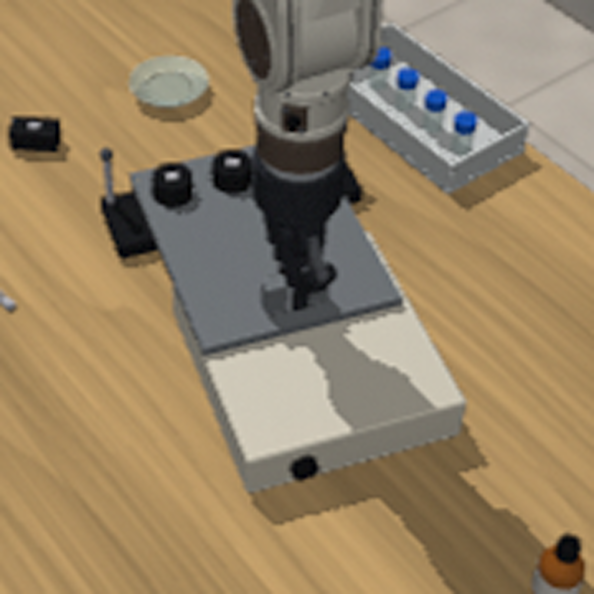

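View pics/w5.png

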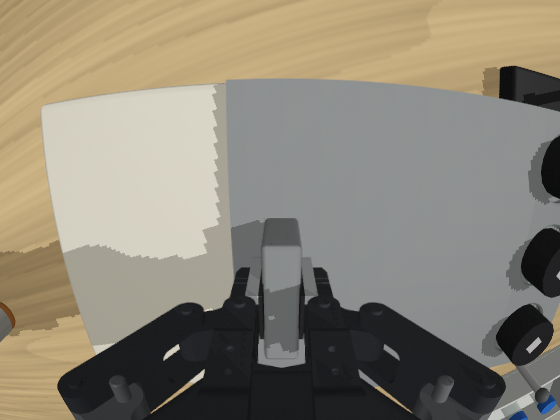

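```bash
cat > fe.py <<'E'
from h import *
ex=np.array([.306,.952]); ey=np.array([-.952,.306])
# fit front edge and compare to pins, using subpixel gray profile on top picture
def run(t,lo,hi):
    g=cv2.cvtColor(t,cv2.COLOR_BGR2GRAY).astype(np.float32)
    ys=np.arange(-.665,-.505,.004); out=[]
    for y in ys:
        xs=np.arange(lo,hi,.0005); P=[pix("top",[*(ex*x+ey*y),.06]) for x in xs]
        v=cv2.remap(g,np.float32([p[0] for p in P])[None],np.float32([p[1] for p in P])[None],1)[0]
        v=np.convolve(v,np.ones(3)/3,'same'); d=np.abs(np.diff(v))[3:-3]; out.append(xs[np.argmax(d)+3]+.00025)
    out=np.array(out); med=np.median(out); k=np.abs(out-med)<.004
    a,b=np.polyfit(ys[k],out[k],1); print("front edge ex at mid",a*-.585+b,"slope deg",np.degrees(a),"n",k.sum(),"sd",np.std(out[k]-a*ys[k]-b))
E
python3 - <<'E'
from fe import *
t=viewer.capture("top"); run(t,.255,.285); run(cv2.imread("pics/top0.png"),.15,.18)
Z=lambda u,v,z: ray("top",(185+u/5-.4,80+v/5-.4),z)[:2]
for z,a,b in ((.06,(222,131),(80,516)),(.085,(226,43),(32,534)),(.02,(235,100),(58,562))):
    A,B=Z(*a,z),Z(*b,z); print(z,A@ex,B@ex,A@ey,B@ey)
E
```

```text
front edge ex at mid 0.28099832539569064 slope deg 0.08937005985896257 n 37 sd 0.00040668412698439667
front edge ex at mid 0.16257926829268288 slope deg -0.016220495071200623 n 41 sd 0.0003919157892873823
0.06 0.2729960537175417 0.27036648938739005 -0.6808195980357683 -0.48982561807857106
0.085 0.2805030957888051 0.2820722451214879 -0.7119929615407595 -0.4719876205747333
0.02 0.28071969629768095 0.280336275047845 -0.7109616539919511 -0.47132128428669406
```

```bash
python3 - <<'E'
from fe import *
t=viewer.capture("top"); run(t,.262,.2785); show()
E
```

```text
front edge ex at mid 0.27244512195121956 slope deg 0.12352530861923797 n 41 sd 0.0004420614560504793
22.92 [ 0.5727 -0.1244  0.0661] [[0.0, 0.308, 0.952], [-0.005, 0.952, -0.308], [-1.0, -0.004, 0.002]] [-1.8 -6.4  6. ] 0.0149
```

Emit:
arm_command:
  series:
    - {"slide":[0.6,1.9,0],"turn":[0,0,0],"hand":0.05}
    - {"slide":[0.6,1.9,0],"turn":[0,0,0],"hand":0.05}
    - {"slide":[0.6,1.9,0],"turn":[0,0,0],"hand":0.05}
    - {"slide":[0,0,0],"turn":[0,0,0],"hand":0.05}
    - {"slide":[0,0,0],"turn":[0,0,0],"hand":0.05}

```text
clock: 23.33
eef_pos: [0.5743, -0.1195, 0.0662]
eef_rot: [0.108, 0.698, -0.112, 0.699]
force: [-2.9, -8.8, 5.6]
gripper_width: 0.0145
```

Emit:
arm_command:
  series:
    - {"slide":[0,0,0],"turn":[0,0,0],"hand":0.05}
    - {"slide":[0,0,0],"turn":[0,0,0],"hand":0.05}
    - {"slide":[0,0,0],"turn":[0,0,0],"hand":0.05}
    - {"slide":[0,0,0],"turn":[0,0,0],"hand":0.05}
    - {"slide":[0,0,0],"turn":[0,0,0],"hand":0.05}

```text
clock: 23.75
eef_pos: [0.5743, -0.1195, 0.0662]
eef_rot: [0.108, 0.698, -0.112, 0.699]
force: [-2.0, -7.7, 7.5]
gripper_width: 0.0148
```

```bash
python3 - <<'E'
from fe import *
t=viewer.capture("top"); run(t,.270,.284); show()
cv2.imwrite("pics/t6.png",cv2.resize(t[80:200,185:305],None,fx=5,fy=5,interpolation=cv2.INTER_CUBIC))
s=viewer.capture("side"); cv2.imwrite("pics/sd6.png",cv2.resize(s[140:240,220:360],None,fx=5.5,fy=5.5,interpolation=cv2.INTER_CUBIC))
for q in ("board_front","reader"):
  for c in ("top","side"):
    for d in viewer.tip_of(c,q)[:1]: p=cw(c,d["xyz"]); print(c,q,d["confidence"],p.round(4),p[:2]@ex)
E
```

```text
front edge ex at mid 0.2807027439024388 slope deg 0.34936450922614476 n 40 sd 0.0009609268106187158
23.8 [ 0.5743 -0.1195  0.0662] [[0.0, 0.308, 0.951], [-0.006, 0.951, -0.308], [-1.0, -0.006, 0.002]] [-2.3 -7.5  7.6] 0.0145
top board_front 0.59 [0.6421 0.0819 0.066 ] 0.27450307163665083
side board_front 0.81 [0.6462 0.0852 0.06  ] 0.27881017919079093
top reader 0.75 [6.495e-01 9.060e-02 5.000e-04] 0.28497428662135466
side reader 0.6 [0.6458 0.081  0.0613] 0.2747092605881661
```

View pics/t6.png

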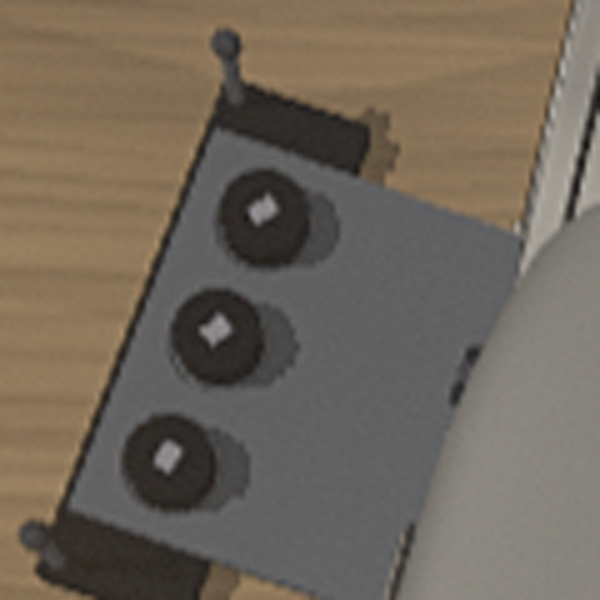

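View pics/sd6.png

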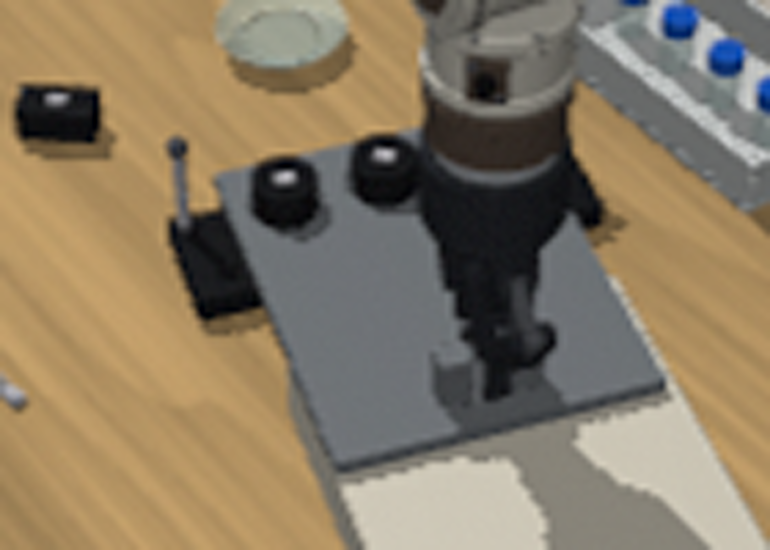

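Emit:
arm_command:
  series:
    - {"slide":[0,0,-0.5],"turn":[0.15,-0.05,0],"hand":0.05}
    - {"slide":[0,0,-0.5],"turn":[0.15,-0.05,0],"hand":0.05}
    - {"slide":[0.5,1.5,0],"turn":[0,0,0],"hand":0.05}
    - {"slide":[0.5,1.5,0],"turn":[0,0,0],"hand":0.05}
    - {"slide":[0,0,0],"turn":[0,0,0],"hand":0.05}

```text
clock: 24.47
eef_pos: [0.5751, -0.1174, 0.0658]
eef_rot: [0.11, 0.698, -0.111, 0.699]
force: [-3.1, -10.2, 11.0]
gripper_width: 0.015
```

Emit:
arm_command:
  series:
    - {"slide":[0,0,0],"turn":[0,0,0],"hand":0.05}
    - {"slide":[0,0,0],"turn":[0,0,0],"hand":0.05}
    - {"slide":[0,0,0],"turn":[0,0,0],"hand":0.05}
    - {"slide":[0,0,0],"turn":[0,0,0],"hand":0.05}
    - {"slide":[0,0,0],"turn":[0,0,0],"hand":0.05}

```text
clock: 24.88
eef_pos: [0.5751, -0.1174, 0.0658]
eef_rot: [0.11, 0.698, -0.111, 0.699]
force: [-5.1, -10.1, 10.9]
gripper_width: 0.0146
```

```bash
python3 - <<'E'
from fe import *
t=viewer.capture("top"); show(); print(r.sense()["torque"])
p=np.array(r.sense()["eef_pos"][:2])-[.5385,-.2289]; print(p@ex,p@ey)
im=cv2.resize(t[80:200,185:305],None,fx=5,fy=5,interpolation=cv2.INTER_CUBIC)
def ln(x,z,col,y0=-.711,y1=-.471):
    P=[pix("top",[*(ex*x+ey*y),z]) for y in (y0,y1)]
    P=[tuple(int(v) for v in (np.array(q)-[185,80]+.4)*5) for q in P]; cv2.line(im,*P,col,1)
ln(.2808,.06,(0,0,255)); ln(.2808,.085,(0,255,0)); ln(.2808,.02,(255,128,0))
cv2.imwrite("pics/t7.png",im)
w=viewer.capture("side"); cv2.imwrite("pics/sd7.png",cv2.resize(w[140:240,220:360],None,fx=5.5,fy=5.5,interpolation=cv2.INTER_CUBIC))
E
```

```text
24.93 [ 0.5752 -0.1174  0.0658] [[0.002, 0.309, 0.951], [-0.002, 0.951, -0.309], [-1.0, -0.002, 0.003]] [ -4.8 -10.5  10.7] 0.0147
[-2.07529567  0.97604448  0.046567  ]
0.11732471043050047 -0.0007888878876641805
```

View pics/t7.png

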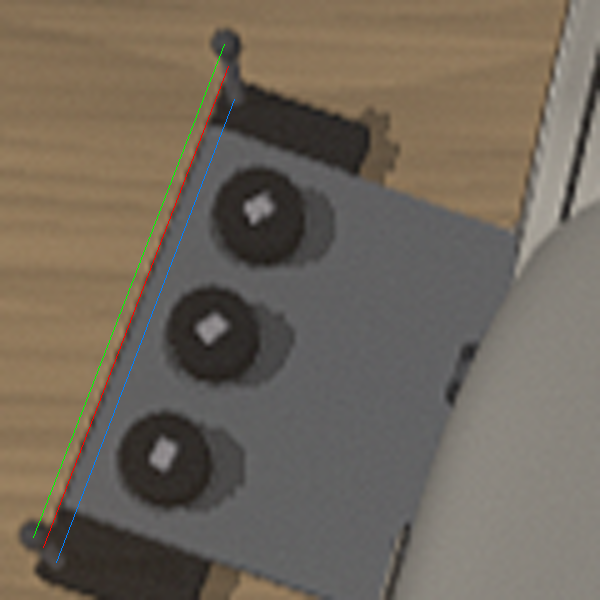

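View pics/sd7.png

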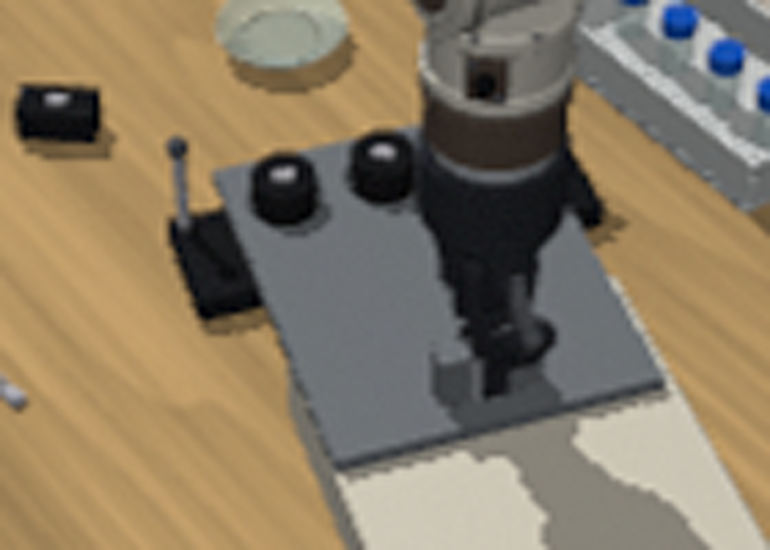

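```bash
python3 - <<'E'
from fe import *
t=viewer.capture("top").copy(); 
def prof(t,xs):
    g=cv2.cvtColor(t,cv2.COLOR_BGR2GRAY).astype(np.float32); o=[]
    for x in xs:
        P=np.float32([pix("top",[*(ex*x+ey*y),.06]) for y in np.arange(-.67,-.5,.001)])
        o.append(cv2.remap(g,P[:,0][None],P[:,1][None],1).mean())
    return np.round(o,0).astype(int)
print(prof(t,np.arange(.270,.294,.001)))
print(prof(cv2.imread("pics/top0.png"),np.arange(.152,.176,.001)))
# side-view check: project pin line pts
im=viewer.capture("side"); 
big=cv2.resize(im[140:240,220:360],None,fx=5.5,fy=5.5,interpolation=cv2.INTER_CUBIC)
def ln(x,z,col):
    P=[pix("side",[*(ex*x+ey*y),z]) for y in (-.711,-.471)]
    P=[tuple(int(v) for v in (q-[220,140]+.4)*5.5) for q in P]; cv2.line(big,*P,col,1)
ln(.2808,.06,(0,0,255)); ln(.2808,.09,(0,255,0)); ln(.2808,.02,(255,128,0)); cv2.imwrite("pics/sd8.png",big)
E
```

```text
[ 97  97  97  97  97  97  97  96  93  87  83  91 109 121 125 124 123 122
 122 122 122 122 122 122]
[ 98  98  98  98  98  97  97  97  97 100 106 115 122 124 124 123 123 123
 123 123 123 123 123 123]
```

View pics/sd8.png

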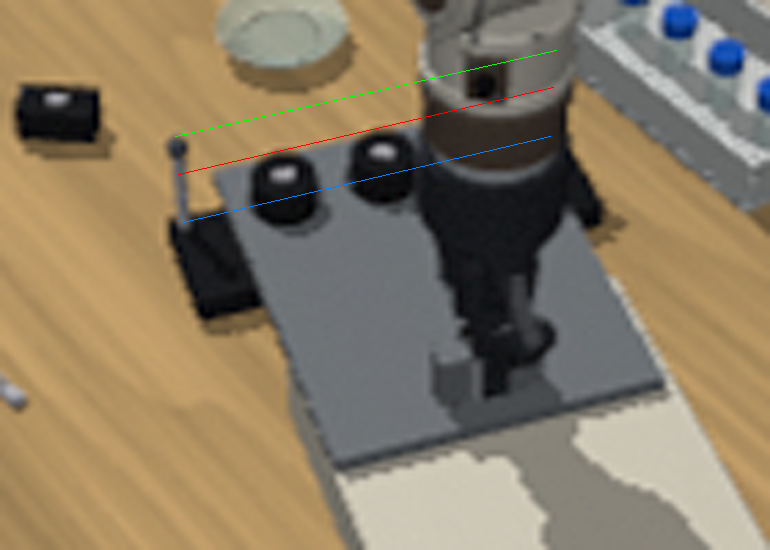

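```bash
python3 - <<'E'
from fe import *
def dr(im,segs,x0,y0,x1,y1,k,out):
    big=cv2.resize(im[y0:y1,x0:x1],None,fx=k,fy=k,interpolation=cv2.INTER_CUBIC)
    for x,z,col,a,b in segs:
        P=[pix("side",[*(ex*x+ey*y),z]) for y in (a,b)]
        P=[tuple(int(v) for v in (q-[x0,y0]+.4)*k) for q in P]; cv2.line(big,*P,col,1)
    cv2.imwrite(out,big)
L,Rr=-.490,-.680
dr(cv2.imread("pics/side0.png"),[(.1622,.06,(0,0,255),L,Rr),(.1622-.24,.06,(0,0,255),L,Rr),(.2808,.02,(255,128,0),-.711,-.471),(.2808,.084,(0,255,0),-.711,-.471)],240,140,370,270,4.6,"pics/sa.png")
im=viewer.capture("side")
dr(im,[(.1622+.1173,.06,(0,0,255),L,Rr),(.1622+.1173-.24,.06,(0,0,255),L,Rr)],240,140,370,270,4.6,"pics/sb.png")
E
```

```text
(no output)
```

View pics/sa.png

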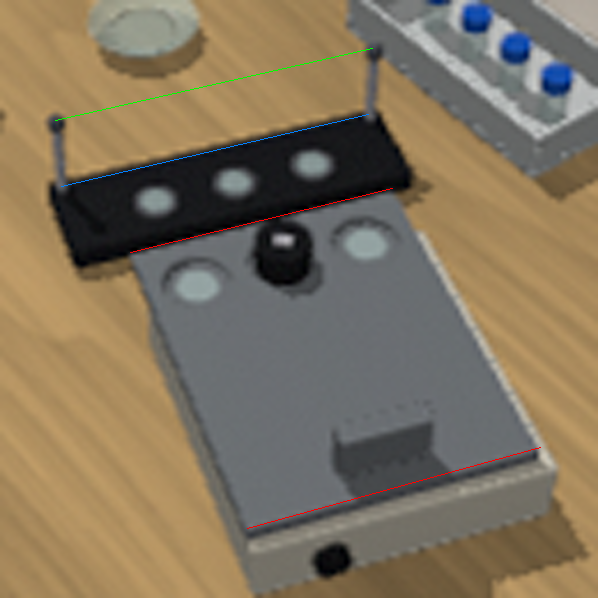

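View pics/sb.png

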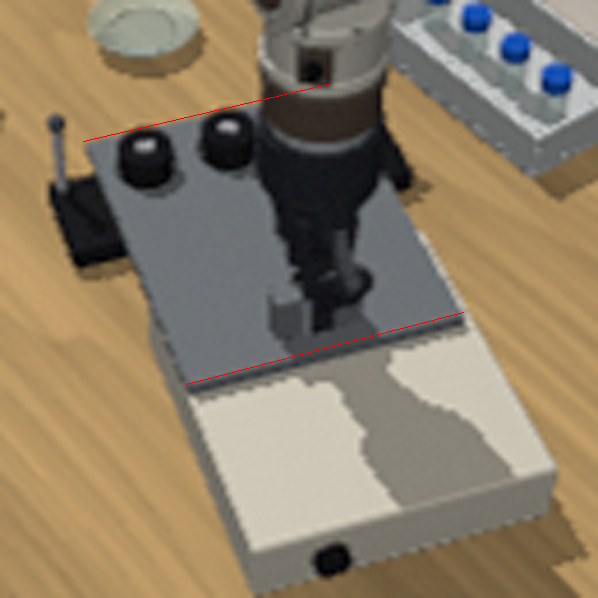

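```bash
python3 - <<'E'
from fe import *
from scipy.spatial.transform import Rotation as R
im=cv2.imread("pics/w_p1.png")
M=np.array([[0.0,0.3055,0.952],[0,0.952,-0.3055],[-1,0,0]]); q=R.from_matrix(M).as_quat()
s={"eef_pos":[.6483,-.0608,.1564],"eef_rot":q}
big=cv2.resize(im[0:320,300:500],None,fx=3,fy=3,interpolation=cv2.INTER_CUBIC)
cv2.imwrite("pics/wp_a.png",big[:600]); cv2.imwrite("pics/wp_b.png",big[360:960])
for n,p,z in (("pa",(637/1.35,14/1.35),.084),("pb",(595/1.35,408/1.35),.084),("ba",(588/1.35,37/1.35),.02),("bb",(562/1.35,364/1.35),.02),("fe1",(420/1.35,40/1.35),.06),("fe2",(420/1.35,200/1.35),.06),("fe3",(418/1.35,300/1.35),.06)):
    X=wray(p,z,s)[:2]; print(n,X.round(4),X@ex,X@ey)
E
```

```text
pa [0.5348 0.1224] 0.2802099054025556 -0.47165665158270315
pb [0.7607 0.0488] 0.2792464702221846 -0.7092655500618138
ba [0.5355 0.1222] 0.2801953985973919 -0.4723660327373095
bb [0.7624 0.0495] 0.28044666502487076 -0.7106000427685734
fe1 [0.5228 0.0022] 0.1621162955196147 -0.49705475792734066
fe2 [ 0.6072 -0.0242] 0.16277763610679863 -0.5854842427055279
fe3 [ 0.6624 -0.0416] 0.16309884551095194 -0.6433488401683224
```

View pics/wp_a.png

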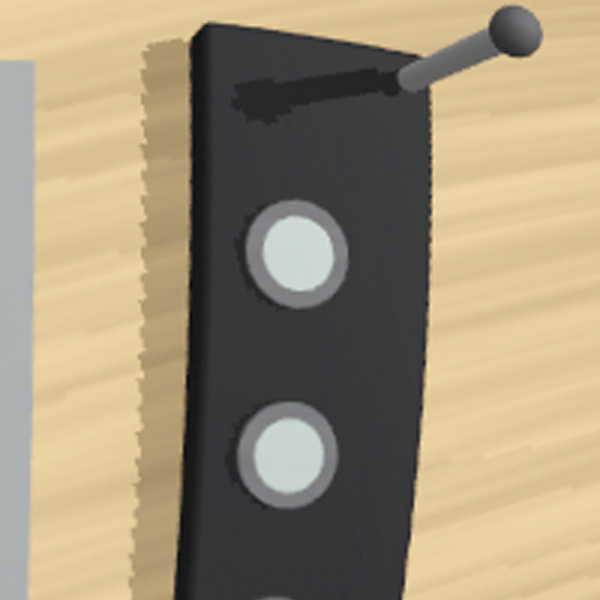

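View pics/wp_b.png

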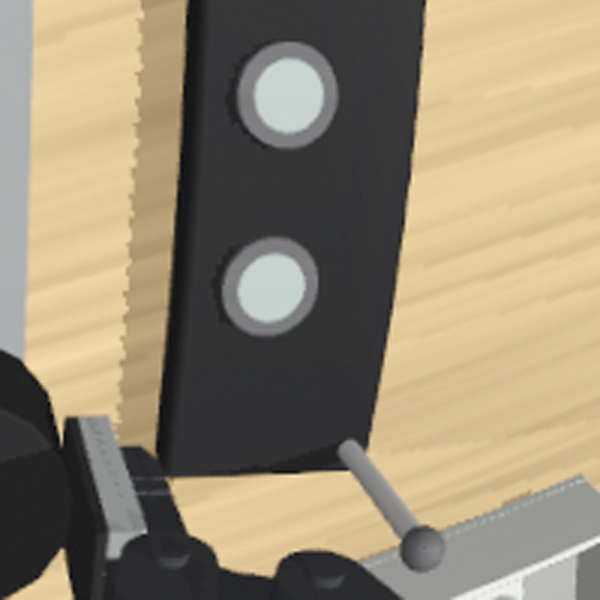

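Emit:
arm_command:
  series:
    - {"slide":[0.2,0.6,0],"turn":[0,0,0],"hand":0.05}
    - {"slide":[0.2,0.6,0],"turn":[0,0,0],"hand":0.05}
    - {"slide":[0,0,0],"turn":[0,0,0],"hand":0.05}
    - {"slide":[0,0,0],"turn":[0,0,0],"hand":0.05}
    - {"slide":[0,0,0],"turn":[0,0,0],"hand":0.05}

```text
clock: 25.55
eef_pos: [0.5755, -0.1165, 0.0659]
eef_rot: [0.11, 0.698, -0.112, 0.699]
force: [-4.5, -11.1, 10.5]
gripper_width: 0.0146
```

Emit:
arm_command:
  series:
    - {"slide":[0,0,0],"turn":[0,0,0],"hand":0.05}
    - {"slide":[0,0,0],"turn":[0,0,0],"hand":0.05}
    - {"slide":[0,0,0],"turn":[0,0,0],"hand":0.05}
    - {"slide":[0,0,0],"turn":[0,0,0],"hand":0.05}
    - {"slide":[0,0,0],"turn":[0,0,0],"hand":0.05}

```text
clock: 25.97
eef_pos: [0.5755, -0.1166, 0.0659]
eef_rot: [0.11, 0.698, -0.112, 0.699]
force: [-3.6, -11.8, 10.3]
gripper_width: 0.0147
```

```bash
python3 - <<'E'
from fe import *
show(); p=np.array(r.sense()["eef_pos"][:2])-[.5385,-.2289]; print(p@ex,p@ey)
t=viewer.capture("top"); cv2.imwrite("pics/t9.png",t); w=viewer.capture("wrist"); cv2.imwrite("pics/w9.png",w)
workorder.job_done() if 0 else None
E
```

```text
25.97 [ 0.5755 -0.1166  0.0659] [[0.002, 0.309, 0.951], [-0.003, 0.951, -0.309], [-1.0, -0.002, 0.003]] [ -3.6 -11.8  10.3] 0.0147
0.11826827819070694 -0.0008420890304432728
```

View pics/t9.png

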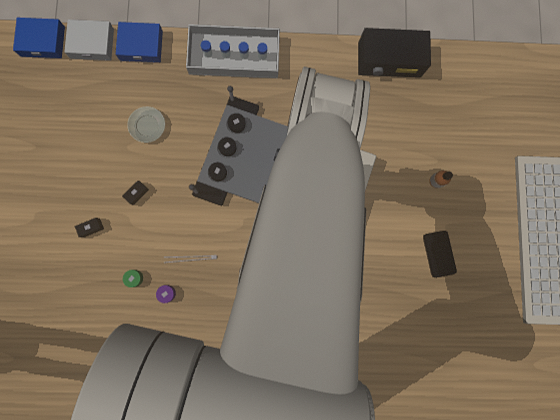

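View pics/w9.png

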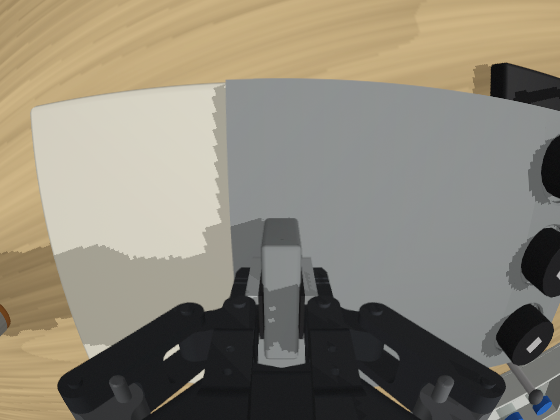

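Board is at 118.3 mm of travel (117.5–118.4 mm needed by the wrist and top cameras), level, all three mounts seated, held firmly and steady. Handing in.

```bash
python3 - <<'E'
from h import *
print(workorder.job_done())
E
```

```text
the job is handed in; nothing more can be done
None
```

I put both loose round mounts into the empty outer seats while the board was still back on the stand. I then pinched the handle, slid the board straight out, and handed the job in with the grip still closed. The clock stood at about 26 s of the 64 s allowed.

**Mounts:** all three sit in their seats in the last pictures. I did not touch the oblong mounts, the green and purple look-alikes or anything else on the bench.

**Front edge:** the board travelled 118.3 mm. The top camera put the needed travel at about 118.4 mm and the wrist camera at 117.5 mm. The side camera disagreed: at 117.3 mm of travel it still showed the edge about 4–5 mm short of the pin line. It showed an offset of about 3 mm the same way before the slide too, so I trusted the other two and moved only 1 mm further. The networks' `board_front` and reader points scattered by several millimetres, so I did not use them.

**Level and hold:** the tool height changed by no more than 0.4 mm during the slide and ended within 0.2 mm of where it started. The tool tilted by up to 0.3°, and I corrected it to about 0.2°. I pressed the tail down by 1 mm (about 10 N), with an 80 N grip setting on the handle.

**Side offset:** the board's centre line lies roughly 5 mm to one side of the pins' middle, as it did before the slide. I left that, since the board was to go straight out.

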